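# Charge the open grinding jar

### The arm

A 7-joint arm with a two-finger parallel gripper is mounted at the origin on a cart in front of the work surface, level with it; the furniture and walls round the work are solid. World frame = base frame: x ahead of the robot, y to its left, z up, the work surface at z = 0. Lengths are in m, angles in rad, forces in N, time in s.
With the tool pointing down it reaches from about 0.425 to 0.875 m from the base axis. Payload 4.7 kg.
Tool frame: the origin (TCP) lies at the very end of the fingers, on their centre line; the grasp point (between the pads) lies 19 mm behind it; z points along the fingers, y is the direction in which the jaws open and shut (so a half turn about z gives the same grasp; the last joint's range is limited). The gripper opens to 87 mm and grips with 3 to 60 N. Pads are 19 mm wide; open, the fingers measure 117 mm over their backs; the gripper's body (75 mm by 190 mm) begins 51 mm behind the grasp point.
Start: joints at [-1.314, 0.321, -0.07, 1.45, 0.023, 1.371, -0.057], TCP at [0.156, 0.631, 0.223] pointing down, gripper open.
Joint ranges: [-2.86, 2.86], [-0.3, 2.09], [-1.38, 1.24], [0.06, 2.45], [-1.56, 4.7], [0.09, 2.05], [-2.69, 2.69]. Speed limits (rad/s): [2.57, 2.57, 3.14, 3.14, 3.14, 3.14, 3.14].

### API

Orientations are given as a rotation vector (axis times angle).
In Python, from bench import ctrl gives the robot as it stands. The module is installed in compiled form; this text tells all that it offers.
- The arm moves only by the tool move_arm, never from a script. Its arguments are lists of equal length, an entry for each row: "dp": the shift along the tool's x, y, z in units of 30 mm (1.0 is 30 mm), a list of three; "turn": the turn about the tool's z in units of 5 degrees (1.0 is 5 degrees); "jaw": the opening, from -1 (shut) to 1 (fully open). A call has 1 to 5 rows; each row is the pose to reach, as a shift and turn from the pose commanded when the call began, along the tool's axes at that moment; what a row does not reach only later rows make up. A row lasts 1/10 s, in which the tool goes at most 50 mm and 8.59 degrees, less where a joint would pass 70% of its speed; a pose out of reach is approached as far as the arm can. A call with a gripper value outside its range is refused whole. The fingers move at their own pace and stop on an object; "grip_force" is the grip in N (left out, the last holds). Time passes only in rows, so rows that repeat a pose let the fingers close. It gives the time, the measured TCP pose, the force and the opening at its end, in the units of the state.
- ctrl.get_state(): the state, without advancing time (a new reading comes with each control period).
- ctrl.get_image(name): name is "scene" or "top" or "wrist"; returns the picture (480x640x3 uint8, red, green, blue); there is no depth.
- ctrl.camera_info(name): a dict with "intrinsics" (3x3 intrinsics, pixels), "extrinsics" (4x4, takes a point from world to camera coordinates). Camera axes: x right, y up, looking along -z (the intrinsics and any distortion apply to the point x, -y, -z); pixel columns grow to the right and rows downward; lengths in m; the calibration is good to about 2 mm. A picture is of the moment at which its call begins: read the wrist's pose just before it. camera_info takes no time and is no camera call; for the wrist camera it gives the pose at the moment of the call.
- ctrl.close_job(): hands the job in, once; it reports no verdict.
Trained networks look in the newest picture that a camera, given by its name, has taken for a name from the list of things; names that differ only in an ending like _2 or _b are one class to them, and where a whole thing is asked for, a point or a joint stands for the part that bears it (a point fixed in the world has none). Each returns a list of dicts, best first, with "confidence" (0 to 1); they miss things now and then, are a little off and sometimes report something else, mostly with a low value. They report only what shows in the picture. A call takes as long as a camera call.
- ctrl.look_for(camera, target): "rect" ([centre column, centre row, width, height] in pixels, round what is visible of it).
- ctrl.masks_of(camera, target): "region" (480x640 bool, what is visible of it) and "rect" ([centre column, centre row, width, height] in pixels, round what is visible of it).
The state is a dict: "time": time; "joint_positions": joint angles; "qd": joint speeds; "joint_torque": joint torques, N m; "position": TCP position; "tool_rot": TCP orientation; "ft_force": force on the tool from outside, world axes, zero at the start; "torque": the same for the moment, N m; "grip_width": opening from 0.0 (shut) to 1.0 (fully open).
Only numpy, scipy, OpenCV 4.12 (cv2) and the standard library are available. Lean on these libraries where they do the work, as an engineer would, in place of code of your own. Each camera call takes 0.05 s, during which the arm holds its last target. There are 200 camera calls.

### The job

Turn the mill's carousel until the one jar without a lid stands at the pointer on the foot. Then lift the jug, pour all five grinding balls from it into that open jar, and stand the empty jug upright on the bench again. Leave the carousel with the jar at the pointer and do not disturb the other things on the bench.

Things in the scene. Friction and masses are not known exactly. Their poses are not given: they have to be found in the camera images.
- carousel (a joint): angle of the carousel's turntable on its fixed foot, rad. 0: the open jar stands at the pointer; positive is anticlockwise seen from above. It turns freely from -2.5 to 2.5 with a little friction (about 0.12 N m) and stays where it is left. The turntable is an aluminium disc, 264 mm diameter, its top 30 mm above the bench
- mill_base: fixed grey foot of the carousel, about 256 mm diameter, 18 mm high. Origin: on the turning axis at bench height. The pointer, a small dark upright blade 50 mm high, stands on a tongue of the foot at its own -x side (towards the robot, or nearly), 154 mm from the axis. Wall shelves overhang the back of the bench beyond x = 0.65 m or so: keep the arm's wrist on the near side of them
- knob_grip (a point): middle of the black bar knob that stands on the carousel's axis and turns the turntable: a bar 56 mm long, 14 mm thick, 34 mm high, 149 mm above the bench (bar from 132 to 166 mm), on a 26 mm column. The bar lies along the point's y axis, so the fingers close along its x axis; it stands clear above the jars
- open_jar_rim (a point): centre of the mouth of the open grinding jar (the only one of three without a lid), 90 mm above the bench, 76 mm from the carousel's axis. Steel jar, 100 mm outside, 92 mm inside diameter, 60 mm high; inner floor 55 mm below this point. The two other jars are the same but closed by dark lids with a small button (top 112 mm above the bench); at turntable angle 0 they are at the far side from the pointer
- jug: loose white plastic jug, open on top, 72 mm high, outside diameter 64 mm at the bottom and 86 mm at the rim, walls 3 mm, floor 4 mm thick, flaring by 9 degrees; 120 g empty. Origin: centre of its underside; z up through the mouth; the handle is on its -x side. Any part of the rim will do to pour over; the five balls roll out when it is tipped a little past level (95 to 110 degrees)
- jug_handle (a point): middle of the upright bar of the jug's strap handle, 75 mm from the jug's axis (along the jug's -x), 42 mm above its underside. The bar is 18 mm (x) by 12 mm (y) and 60 mm high (10 to 70 mm above the underside), 12 mm being the width to pinch along the jug's y axis; 20 to 30 mm of free space between bar and cup; same axes as the jug
- ball1_center (a point): centre of grinding ball 1 of 5: steel ball, 20 mm diameter, 30 g, lying in the jug at the start
- ball2_center (a point): centre of grinding ball 2 of 5: steel ball, 20 mm diameter, 30 g, lying in the jug at the start
- ball3_center (a point): centre of grinding ball 3 of 5: steel ball, 20 mm diameter, 30 g, lying in the jug at the start
- ball4_center (a point): centre of grinding ball 4 of 5: steel ball, 20 mm diameter, 30 g, lying in the jug at the start
- ball5_center (a point): centre of grinding ball 5 of 5: steel ball, 20 mm diameter, 30 g, lying in the jug at the start
- bottle_pbs: reagent bottle with orange cap, 56 mm diameter, 113 mm high; bystander. Origin: centre of its underside
- timer_a: small white timer, 62x62x18 mm, lying flat; bystander. Origin: centre of its underside
- carton_slides: small white and blue carton, 56x80x60 mm; bystander. Origin: centre of its underside

How it is judged:
By the outcome, as a careful person would: the job done as asked, in the order asked, and still so for the second after the job is handed in, with the robot touching nothing.
It also fails if it takes over 67 s, if anything falls off the work surface, if the arm or the gripper's body presses on something with over 40 N, if the wrist force passes 120 N, or if a joint passes its speed limit or range.

## Working session

There is one attempt and no reset: what is moved stays moved. The work goes in short steps, Python scripts to look and compute and a tool call to move; the robot and the scene stay as the last step left them, time stands still between calls to the robot, and variables do not carry over. Pictures are saved under pics/ and viewed, about 8 in all and at most 12, crops included, and the job is handed in when it is done.

Besides the shell and the picture viewer there is one more tool, called as a command line: name --pt "numbers of a row" for each row, then --argument value for the rest. move_arm: Moves the arm, as the interface text tells. Its arguments: {"type":"object","properties":{"dp":{"type":"array","items":{"type":"array","items":{"type":"number"}}},"turn":{"type":"array","items":{"type":"number"}},"jaw":{"type":"array","items":{"type":"number"}},"grip_force":{"type":"number"}},"required":["dp","turn","jaw"]}

```bash
mkdir -p pics
python3 - <<'E'
from bench import ctrl
import cv2,numpy as np
s=ctrl.get_state();print(s)
for n in ("scene","top"):
    im=ctrl.get_image(n);cv2.imwrite(f"pics/{n}0.png",im[:,:,::-1])
    i=ctrl.camera_info(n);print(n,np.round(i["intrinsics"],1).tolist(),np.round(i["extrinsics"],3).tolist(),[k for k in i])
    for t in ("jug","jug_handle","knob_grip","open_jar_rim","mill_base","bottle_pbs","timer_a","carton_slides","ball1_center"):
        print(t,[(np.round(d["rect"]).tolist(),round(d["confidence"],2)) for d in ctrl.look_for(n,t)[:3]])
E
```

```text
{'time': 0.0, 'joint_positions': array([-1.31389892,  0.32180297, -0.07010291,  1.45165691,  0.02260032,
        1.37077023, -0.05691462]), 'qd': array([ 5.64311326e-04, -4.11129669e-04, -1.75536335e-03, -1.44744142e-03,
        1.32312637e-03,  2.49460418e-05,  1.04999106e-03]), 'joint_torque': array([-1.00801510e-03, -4.91284096e+01, -4.04420765e-01, -3.12529814e+01,
       -6.38362113e-02,  4.38884867e-02,  1.79892204e-04]), 'position': array([0.15618038, 0.63040538, 0.22148373]), 'tool_rot': array([-3.80381608e-01, -3.11834363e+00,  2.89846919e-03]), 'ft_force': array([-1.17355538,  0.42841833, -0.90091869]), 'torque': array([ 0.03026098, -0.00698856,  0.01994258]), 'grip_width': 0.9993610847268231}
scene [[564.8, 0.0, 311.9], [0.0, 564.8, 232.8], [0.0, 0.0, 1.0]] [[0.628, -0.778, 0.017, -0.274], [0.336, 0.291, 0.896, -0.275], [-0.702, -0.557, 0.444, -1.372], [0.0, 0.0, 0.0, 1.0]] ['intrinsics', 'extrinsics']
jug [([373.0, 277.0, 29.0, 39.0], 0.66)]
jug_handle [([374.0, 277.0, 25.0, 39.0], 0.78)]
knob_grip [([305.0, 239.0, 88.0, 71.0], 0.84), ([304.0, 242.0, 86.0, 64.0], 0.66)]
o
[... 231 characters left out ...]
3.0, 21.0, 14.0], 0.57)]
top [[470.2, 0.0, 318.4], [0.0, 470.2, 236.2], [0.0, 0.0, 1.0]] [[-0.028, -0.999, 0.022, 0.008], [0.985, -0.024, 0.168, -0.5], [-0.168, 0.026, 0.985, -1.323], [0.0, 0.0, 0.0, 1.0]] ['intrinsics', 'extrinsics']
jug [([381.0, 235.0, 39.0, 38.0], 0.71)]
jug_handle []
knob_grip [([284.0, 231.0, 91.0, 93.0], 0.95)]
open_jar_rim [([284.0, 233.0, 90.0, 96.0], 0.82)]
mill_base [([283.0, 238.0, 98.0, 108.0], 0.67), ([207.0, 271.0, 21.0, 20.0], 0.22)]
bottle_pbs [([467.0, 200.0, 25.0, 27.0], 0.74)]
timer_a [([207.0, 269.0, 22.0, 22.0], 0.91)]
carton_slides [([156.0, 247.0, 39.0, 34.0], 0.78), ([287.0, 232.0, 90.0, 94.0], 0.74)]
ball1_center [([206.0, 269.0, 19.0, 26.0], 0.52)]
```

```bash
python3 - <<'E'
import cv2,numpy as np
a=cv2.imread("pics/top0.png")[160:310,220:420]; b=cv2.imread("pics/scene0.png")[180:330,220:420]
cv2.imwrite("pics/v1.png",np.vstack([cv2.resize(a,(800,600),interpolation=3)]))
cv2.imwrite("pics/v2.png",cv2.resize(b,(600,450),interpolation=3))
E
cat > h.py <<'E'
from bench import ctrl
import cv2,numpy as np
from scipy.spatial.transform import Rotation as R
def px2w(n,u,v,z,info=None):
    i=info or ctrl.camera_info(n);K=np.array(i["intrinsics"]);E=np.array(i["extrinsics"])
    d=np.linalg.inv(K)@[u,v,1];d=np.array([d[0],-d[1],-d[2]])
    Rm=E[:3,:3];c=-Rm.T@E[:3,3];w=Rm.T@d
    return c+w*(z-c[2])/w[2]
def w2px(n,p,info=None):
    i=info or ctrl.camera_info(n);K=np.array(i["intrinsics"]);E=np.array(i["extrinsics"])
    q=E[:3,:3]@p+E[:3,3];q=K@[q[0],-q[1],-q[2]];return q[:2]/q[2]
E
```

```text
(no output)
```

View pics/v1.png

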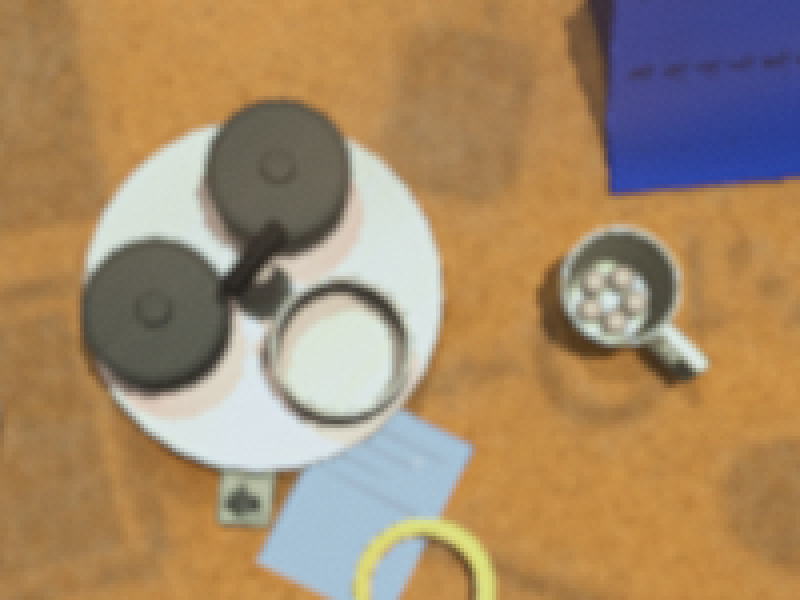

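Run:
```python
from h import *
f=lambda x,y,z:np.round(px2w("top",220+x/4,160+y/4,z),4)
disc=f(263.5,296,.03);ptr=f(246,502,.02);jar=f(340,352,.09);kn=f(253,261,.166);jug=f(621,287,.072);ha=f(682,356,.07)
l1=f(278,174,.1);l2=f(155,315,.1)
print(disc,ptr,jar,kn,jug,ha,l1,l2)
an=lambda a,b:np.degrees(np.arctan2(*(b-a)[[1,0]]))
print("ptr",an(disc,ptr),"jar",an(disc,jar),an(disc,l1),an(disc,l2),"knob",an(f(228,290,.166),f(278,232,.166)),"handle",an(jug,ha))
for d in [disc,ptr,jar,kn,jug,ha]: print(np.linalg.norm(d-disc), np.linalg.norm(d[:2]))
s=ctrl.get_state();print(R.from_rotvec(s["tool_rot"]).as_matrix().round(3))
i=ctrl.camera_info("wrist");print(np.round(i["extrinsics"],3))
for n,u,v,z in (("top",467,200,.05),("top",207,269,.018),("top",156,247,.06),("top",372,207,.0)): print(px2w(n,u,v,z))
```

```text
[0.5114 0.0893 0.03  ] [0.3621 0.1049 0.02  ] [0.4599 0.0342 0.09  ] [0.511 0.09  0.166] [ 0.5043 -0.1671  0.072 ] [ 0.4539 -0.2084  0.07  ] [0.5857 0.0747 0.1   ] [0.4875 0.1615 0.1   ]
ptr 174.0349463038129 jar -133.06579319225176 -11.117018120487176 108.31583094981512 knob -41.259978015278776 handle -140.66728567823912
0.0 0.5191381800638438
0.15044550508406687 0.3769886205179143
0.09637561932356127 0.4611698710887345
0.13600238968488754 0.5188651077110504
0.25991415890635894 0.5312634939462714
0.3058292660946627 0.4994554734908809
[[-0.971  0.24   0.   ]
 [ 0.24   0.971  0.   ]
 [-0.     0.    -1.   ]]
[[ 0.24   0.971 -0.    -0.649]
 [-0.925  0.229 -0.304  0.038]
 [-0.295  0.073  0.953 -0.391]
 [ 0.     0.     0.     1.   ]]
[ 0.59666367 -0.44604927  0.05      ]
[0.41579355 0.32040788 0.018     ]
[0.47759687 0.45595115 0.06      ]
[ 0.59357137 -0.17170219  0.        ]
```

View pics/scene0.png

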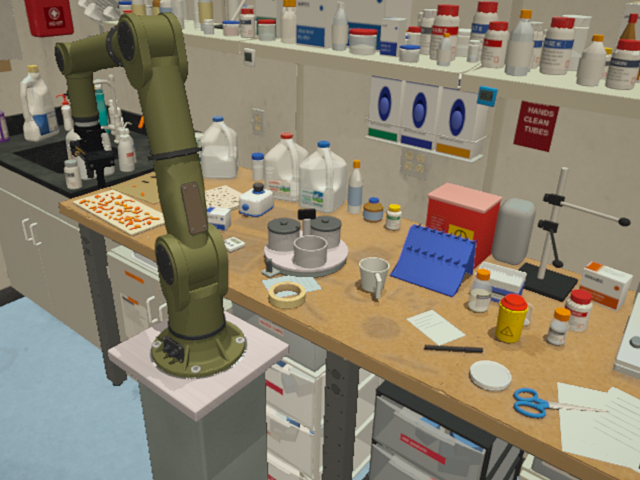

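The open jar is near (305,248) in the top picture. The pointer is at (281,285), the knob at (283,225), and the jug at (375,232) with its handle towards (390,249). The carousel stands at about +54°. The tool can only turn about its own z, so I'll tip the jug by letting it pivot in a loosened grip on the handle. First I'll move over the knob.

move_arm --pt "-1.1 -1.0 0" --pt "-2.2 -2.0 0" --pt "-3.3 -3.05 0" --pt "-4.4 -4.1 0" --pt "-5.5 -5.1 0" --turn '[0, 0, 0, 0, 0]' --jaw '[1, 1, 1, 1, 1]'

```text
time: 1.5
position: [0.2805, 0.441, 0.2228]
tool_rot: [0.38, 3.118, 0.001]
ft_force: [1.2, -0.2, 0.3]
grip_width: 1.0
```

move_arm --pt "-1.1 -1.0 0" --pt "-2.2 -2.0 0" --pt "-3.3 -3.05 0" --pt "-4.4 -4.1 0" --pt "-5.5 -5.1 0" --turn '[0, 0, 0, 0, 0]' --jaw '[1, 1, 1, 1, 1]'

```text
time: 2.0
position: [0.4039, 0.2528, 0.2229]
tool_rot: [0.381, 3.118, 0.001]
ft_force: [-0.4, 0.3, -0.6]
grip_width: 0.998
```

move_arm --pt "-1.1 -1.0 0" --pt "-2.2 -2.0 0" --pt "-3.3 -3.05 0" --pt "-4.4 -4.1 0" --pt "-4.82 -4.47 0" --turn '[1.2, 2.4, 3.6, 4.8, 5.46]' --jaw '[1, 1, 1, 1, 1]'

```text
time: 2.5
position: [0.5132, 0.0843, 0.2231]
tool_rot: [1.12, 2.933, -0.001]
ft_force: [-0.1, -0.6, 0.0]
grip_width: 1.0
```

Run:
```python
from h import *
s=ctrl.get_state();i=ctrl.camera_info("wrist")
im=ctrl.get_image("wrist").copy()
for t in ("knob_grip","open_jar_rim"): 
    for d in ctrl.masks_of("wrist",t)[:1]: print(t,d["rect"],d["confidence"])
print(s["position"],R.from_rotvec(s["tool_rot"]).as_matrix().round(3))
for p in ([.511,.0895,.166],s["position"]): print(w2px("wrist",np.array(p),i))
np.save("wi.npy",i,allow_pickle=True)
cv2.imwrite("pics/w1.png",im[:,:,::-1])
```

```text
knob_grip [318.3, 205.6, 263.6, 254.4] 0.72
open_jar_rim [321.2, 204.2, 259.2, 254.1] 0.65
[0.51317307 0.08427173 0.22308676] [[-0.746  0.666  0.002]
 [ 0.666  0.746 -0.002]
 [-0.002  0.    -1.   ]]
[319.88368828 249.98867791]
[316.42370022 295.74402981]
```

View pics/w1.png

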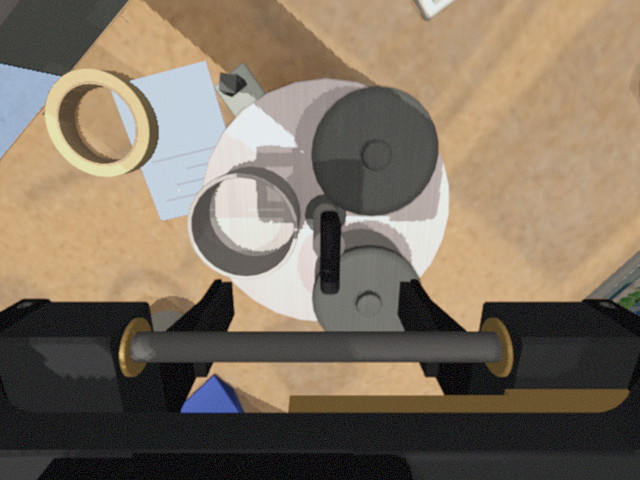

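Knob bar top runs from (330,212) to (330,293), jar rim centre is near (245,224), and the pointer blade top is near (235,82).

Run:
```python
from h import *
i=np.load("wi.npy",allow_pickle=True).item()
f=lambda u,v,z:px2w("wrist",u,v,z,i)
k=f(330,252,.166);j=f(245,224,.09);p=f(235,82,.06);l1=f(376,151,.1);l2=f(368,303,.1);d=f(327,200,.03)
print(k,j,p,d)
an=lambda a,b:np.degrees(np.arctan2(*(b-a)[[1,0]]))
for q in (p,j,l1,l2): print(an(k,q),np.linalg.norm((q-k)[:2]))
print(an(f(330,292,.166),f(330,212,.166)))
s=ctrl.get_state();M=R.from_rotvec(s["tool_rot"]).as_matrix()
print((M.T@(np.array([k[0],k[1],.134])-s["position"])/.03))
```

```text
[0.51666445 0.09366168 0.166     ] [0.46887692 0.03872695 0.09      ] [0.37507708 0.11316013 0.06      ] [0.51153175 0.10111748 0.03      ]
172.15893490001187 0.14292367060694708
-131.01989935324372 0.07281121002184807
106.3720532230145 0.07383713652308589
-14.161859788488837 0.08389526155909305
138.93758202452432
[-0.04220094  0.2260069   2.9515478 ]
```

move_arm --pt "0.06 0.17 1.0" --pt "0.06 0.17 2.0" --pt "0.06 0.17 2.9" --pt "0.06 0.17 2.9" --pt "0.06 0.17 2.9" --turn '[0, 0, 0, 0, 0]' --jaw '[1, 1, 1, -0.2, -0.4]' --grip_force 10

```text
time: 3.15
position: [0.5126, 0.0964, 0.1359]
tool_rot: [-1.101, -2.942, -0.0]
ft_force: [-0.3, -0.5, -0.2]
grip_width: 0.893
```

move_arm --pt "0 0 0" --pt "0 0 0" --pt "0 0 0" --pt "0 0 0" --pt "0 0 0" --turn '[0, 0, 0, 0, 0]' --jaw '[-0.6, -0.8, -1, -1, -1]'

```text
time: 3.65
position: [0.5134, 0.0947, 0.1359]
tool_rot: [1.106, 2.94, 0.001]
ft_force: [0.0, -0.8, 0.8]
grip_width: 0.446
```

move_arm --pt "0 0 0" --pt "0 0 0" --pt "0 0 0" --pt "0 0 0" --pt "0 0 0" --turn '[0, 0, 0, 0, 0]' --jaw '[-1, -1, -1, -1, -1]'

```text
time: 4.15
position: [0.5149, 0.0962, 0.1364]
tool_rot: [1.104, 2.938, 0.006]
ft_force: [3.3, 3.3, 1.4]
grip_width: 0.158
```

move_arm --pt "0 0.05 0" --pt "0 0.05 0" --pt "0 0.05 0" --pt "0 0.05 0" --pt "0 0.05 0" --turn '[0.6, 1.8, 3.2, 4.6, 6]' --jaw '[-1, -1, -1, -1, -1]' --grip_force 20

```text
time: 4.65
position: [0.5177, 0.0981, 0.1365]
tool_rot: [1.83, 2.547, 0.011]
ft_force: [11.5, 5.2, -4.7]
grip_width: 0.16
```

move_arm --pt "0 0 0" --pt "0 0 0" --pt "0 0 0" --pt "0 0 0" --pt "0 0 0" --turn '[1.3, 2.6, 3.9, 4.9, 4.9]' --jaw '[-1, -1, -1, -1, -1]'

```text
time: 5.15
position: [0.5204, 0.0983, 0.1365]
tool_rot: [2.325, 2.102, 0.02]
ft_force: [18.5, 6.3, -10.7]
grip_width: 0.161
```

Run:
```python
from h import *
s=ctrl.get_state();print(s["position"],s["ft_force"],s["torque"],s["grip_width"])
i=ctrl.camera_info("wrist");np.save("wi2.npy",i,allow_pickle=True)
cv2.imwrite("pics/w2.png",ctrl.get_image("wrist")[:,:,::-1])
cv2.imwrite("pics/t2.png",cv2.resize(ctrl.get_image("top")[160:310,220:420][:,:,::-1],(800,600),interpolation=3))
```

```text
[0.52044858 0.09829518 0.13650059] [ 18.47960429   6.26110072 -10.68394567] [ 1.21362917 -3.39143937  0.00453136] 0.1610807421113938
```

View pics/w2.png

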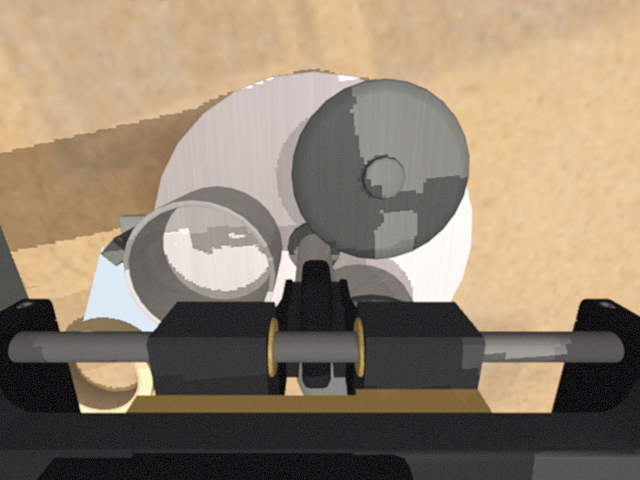

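move_arm --pt "0 0 0" --pt "0 0 0" --pt "0 0 0" --pt "0 0 -1.0" --pt "0 0 -2.4" --turn '[0, 0, 0, 0, 0]' --jaw '[0, 0, 0.3, 0.3, 0.3]'

```text
time: 5.75
position: [0.5115, 0.0948, 0.2057]
tool_rot: [-2.328, -2.106, 0.012]
ft_force: [1.0, 1.0, -0.3]
grip_width: 0.534
```

move_arm --pt "0 -0.6 0" --pt "0 -1.6 0" --pt "0 -3 0" --pt "0 -3 0" --pt "0 -3 0" --turn '[0, 0, 0, 0, 0]' --jaw '[0.3, 0.3, 0.3, 0.3, 0.3]'

```text
time: 6.25
position: [0.4239, 0.1045, 0.2075]
tool_rot: [-2.328, -2.109, -0.0]
ft_force: [1.1, 0.2, 0.6]
grip_width: 0.646
```

Run:
```python
from h import *
s=ctrl.get_state();print(s["position"],s["ft_force"])
i=ctrl.camera_info("wrist");np.save("wi3.npy",i,allow_pickle=True)
cv2.imwrite("pics/w3.png",ctrl.get_image("wrist")[:,:,::-1])
```

```text
[0.42390362 0.10445537 0.20745829] [1.10387385 0.23179797 0.59929362]
```

View pics/w3.png

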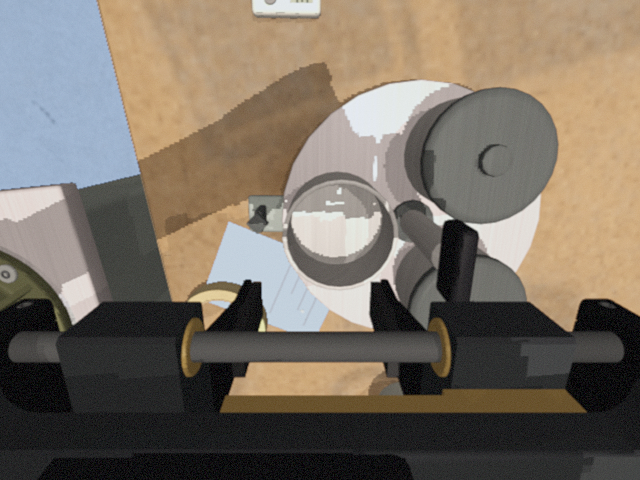

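```bash
python3 - <<'E'
from h import *
i=np.load("wi3.npy",allow_pickle=True).item()
f=lambda u,v,z:px2w("wrist",u,v,z,i)[:2]
d=f(412,205,.03);j=f(340,232,.09);t=f(265,213,.018);b=f(256,214,.068);b0=f(263,222,.02)
l1=f(490,155,.1)
k=f(463,224,.166)
an=lambda a,b:np.degrees(np.arctan2(*(b-a)[::-1]))
print(d,j,t,b,k,l1)
for a in (d,np.array([.519,.0965])): print([(round(an(a,q),1),round(np.linalg.norm(q-a),3)) for q in (j,t,b,b0,l1)])
E
python3 - <<'E'
import cv2
a=cv2.imread("pics/w3.png")[160:300,230:430]
cv2.imwrite("pics/w3c.png",cv2.resize(a,(800,560),interpolation=3))
E
```

```text
[0.52281524 0.10596357] [0.44567214 0.10284303] [0.37193617 0.10977492] [0.37245573 0.12061327] [0.51789486 0.1233369 ] [0.56426944 0.15580621]
[(np.float64(-177.7), np.float64(0.077)), (np.float64(178.6), np.float64(0.151)), (np.float64(174.4), np.float64(0.151)), (np.float64(-178.1), np.float64(0.154)), (np.float64(50.2), np.float64(0.065))]
[(np.float64(175.1), np.float64(0.074)), (np.float64(174.8), np.float64(0.148)), (np.float64(170.7), np.float64(0.149)), (np.float64(178.4), np.float64(0.15)), (np.float64(52.6), np.float64(0.075))]
```

View pics/w3c.png

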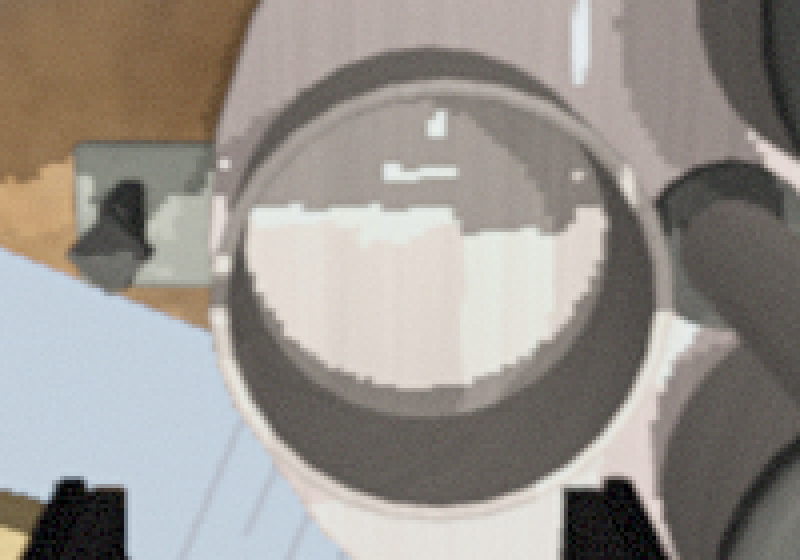

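Run:
```python
from h import *
i=np.load("wi3.npy",allow_pickle=True).item()
f=lambda u,v,z:px2w("wrist",u,v,z,i)[:2]
an=lambda a,b:np.degrees(np.arctan2(*(b-a)[::-1]))
j=f(340.9,234,.09);t=f(266.5,213,.018);bt=f(257.5,226,.068);bb=f(261.5,209,.018);h=f(415,221,.035)
im=cv2.imread("pics/w3.png")
print("jar",j,"tongue",t,"bladetop",bt,"bladebase",bb,"hub",h)
print("tongue->jar",an(t,j),"bt->jar",an(bt,j),"j->hub",an(j,h),"bt-hub",an(bt,h))
for c in ([.5175,.0955],[.5205,.098]):
    c=np.array(c); print([(round(an(c,q),1),round(np.linalg.norm(q-c),3)) for q in (j,t,bt,bb)])
```

```text
jar [0.44629861 0.10099485] tongue [0.37350722 0.1096192 ] bladetop [0.37211639 0.10935723] bladebase [0.36890052 0.11439284] hub [0.5242841  0.09038827]
tongue->jar -6.756922403344199 bt->jar -6.43166528345261 j->hub -7.745104640526783 bt-hub -7.105735182316155
[(np.float64(175.6), np.float64(0.071)), (np.float64(174.4), np.float64(0.145)), (np.float64(174.6), np.float64(0.146)), (np.float64(172.8), np.float64(0.15))]
[(np.float64(177.7), np.float64(0.074)), (np.float64(175.5), np.float64(0.147)), (np.float64(175.6), np.float64(0.149)), (np.float64(173.8), np.float64(0.152))]
```

The jar, pointer and hub lie on one line within about 1°, with the jar centre near (0.446, 0.101). Next I'll move to the jug.

move_arm --pt "-1.2 0.1 0" --pt "-2.6 0.2 0" --pt "-4.2 0.4 0" --pt "-5.8 0.5 0" --pt "-7.4 0.65 0" --turn '[0, 0, 0, 0, 0]' --jaw '[0.3, 0.3, 0.3, 0.3, 0.3]'

```text
time: 6.8
position: [0.4222, -0.1211, 0.2077]
tool_rot: [2.33, 2.106, -0.001]
ft_force: [1.6, 0.3, -0.6]
grip_width: 0.649
```

move_arm --pt "-1.5 0.15 0" --pt "-2.8 0.25 0" --pt "-3.7 0.35 0" --pt "-3.9 0.35 0" --pt "-3.9 0.35 0" --turn '[1.5, 3.1, 4.7, 6.3, 7.8]' --jaw '[0, 0, 0, 0, 0]'

```text
time: 7.3
position: [0.4205, -0.2389, 0.2077]
tool_rot: [2.904, 1.193, -0.003]
ft_force: [-0.0, 0.2, -0.4]
grip_width: 0.503
```

move_arm --pt "0 0 0" --pt "0 0 0" --pt "0 0 0" --turn '[1.24, 1.24, 1.24]' --jaw '[0, 0, 0]'

```text
time: 7.6
position: [0.4209, -0.2363, 0.2076]
tool_rot: [2.959, 1.053, -0.002]
ft_force: [-0.7, 0.4, 0.2]
grip_width: 0.498
```

Run:
```python
from h import *
s=ctrl.get_state();print(s["position"],s["tool_rot"],s["ft_force"],s["grip_width"])
i=ctrl.camera_info("wrist");np.save("wi4.npy",i,allow_pickle=True)
im=ctrl.get_image("wrist");cv2.imwrite("pics/w4.png",im[:,:,::-1])
for t in ("jug","jug_handle"): print(t,[(np.round(d["rect"]).tolist(),round(d["confidence"],2)) for d in ctrl.look_for("wrist",t)[:2]])
```

```text
[ 0.42087783 -0.23634388  0.20755051] [ 2.95883069e+00  1.05305846e+00 -1.74649870e-03] [-0.67039115  0.36506858  0.15835695] 0.49750470097045746
jug [([319.0, 112.0, 104.0, 164.0], 0.6), ([337.0, 91.0, 23.0, 20.0], 0.38)]
jug_handle [([317.0, 114.0, 113.0, 170.0], 0.74)]
```

View pics/w4.png

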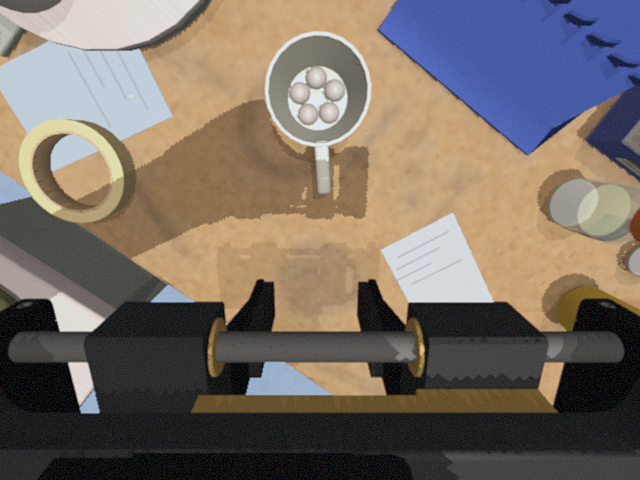

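Run:
```python
from h import *
i=np.load("wi4.npy",allow_pickle=True).item()
f=lambda u,v,z:px2w("wrist",u,v,z,i)
c=f(318,88.5,.072);h=f(322.5,168,.07)
s=ctrl.get_state();M=R.from_rotvec(s["tool_rot"]).as_matrix()
T=lambda p:M.T@(p-s["position"])/.03
yaw=np.degrees(np.arctan2((c-h)[1],(c-h)[0]));print(c,h,np.linalg.norm((c-h)[:2]),yaw,"tool x yaw",np.degrees(np.arctan2(M[1,0],M[0,0])))
u=(c-h)/np.linalg.norm((c-h)[:2]);hh=c-.075*u;hh[2]=.006;print(hh,T(hh),T(np.array([*c[:2],.006])))
```

```text
[ 0.51297203 -0.1660809   0.072     ] [ 0.46687387 -0.20883562  0.07      ] 0.06287293734706394 42.84503373830061 tool x yaw 39.16149963916205
[ 0.45798236 -0.21708224  0.006     ] [1.35622946 0.29834412 6.71736801] [3.85106451 0.1377305  6.71621057]
```

move_arm --pt "0.7 0.15 0" --pt "1.36 0.3 1.2" --pt "1.36 0.3 2.7" --pt "1.36 0.3 4.0" --pt "1.36 0.3 4.2" --turn '[-0.4, -0.74, -0.74, -0.74, -0.74]' --jaw '[0, 0, 0, 0, 0]'

```text
time: 8.25
position: [0.4547, -0.2154, 0.0776]
tool_rot: [-2.921, -1.146, 0.012]
ft_force: [-0.7, 0.1, 0.4]
grip_width: 0.502
```

Run:
```python
from h import *
s=ctrl.get_state();print(s["position"],s["tool_rot"],s["ft_force"],s["grip_width"])
im=ctrl.get_image("wrist");cv2.imwrite("pics/w5.png",im[:,:,::-1])
i=ctrl.camera_info("wrist")
M=R.from_rotvec(s["tool_rot"]).as_matrix()
print(w2px("wrist",s["position"],i), w2px("wrist",s["position"]-.019*M[:,2],i))
```

```text
[ 0.45469139 -0.21543319  0.0775544 ] [-2.92089198 -1.14627178  0.01210051] [-0.71410168  0.09163668  0.38380294] 0.5015061391763594
[309.93950322 297.48455872] [309.39551821 316.00262906]
```

View pics/w5.png

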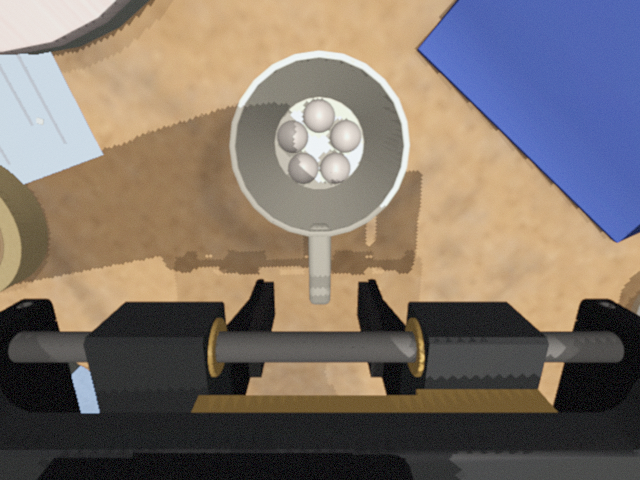

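Run:
```python
from h import *
i=ctrl.camera_info("wrist")
f=lambda u,v,z:px2w("wrist",u,v,z,i)
s=ctrl.get_state();M=R.from_rotvec(s["tool_rot"]).as_matrix();p=s["position"]
for n,q in (("rimtop",f(320,53,.072)),("rimbot",f(320,236,.072)),("rimL",f(231,143,.072)),("rimR",f(409,143,.072)),("end@70",f(320,303,.07)),("end290",f(320,290,.07)),("tips",f(316,285,p[2]))):
    print(n,np.round(M.T@(q-p)*1000,1))
print(s["position"])
```

```text
rimtop [116.3   3.7   6.6]
rimbot [32.  4.  7.]
rimL [ 78.2 -38.4   6.9]
rimR [78.2 46.   6.6]
end@70 [-7.7  4.2  9.1]
end290 [0.3 4.1 9.1]
tips [ 7.6  1.9 -0. ]
[ 0.4558385  -0.21612351  0.07910722]
```

Fingers straddle the handle: fingertips at columns 265 and 365, handle at (320, 238–303), and the jug at (320,144) with its five balls. I'll descend and close.

move_arm --pt "0 0.1 0.9" --pt "0 0.1 1.8" --pt "0 0.1 2.45" --pt "0 0.1 2.45" --pt "0 0.1 2.45" --turn '[0, 0, 0, 0, 0]' --jaw '[0, 0, 0, 0, -0.3]' --grip_force 10

```text
time: 8.8
position: [0.4616, -0.2196, 0.0099]
tool_rot: [2.924, 1.146, 0.003]
ft_force: [0.3, -0.2, 0.5]
grip_width: 0.467
```

move_arm --pt "0 0 0" --pt "0 0 0" --pt "0 0 0" --pt "0 0 0" --pt "0 0 0" --turn '[0, 0, 0, 0, 0]' --jaw '[-0.5, -0.7, -1, -1, -1]'

```text
time: 9.3
position: [0.4602, -0.2187, 0.0084]
tool_rot: [-2.924, -1.146, -0.0]
ft_force: [-2.3, 1.3, 5.5]
grip_width: 0.144
```

move_arm --pt "0 0 0" --pt "0 0 0" --pt "0 0 0" --pt "0 0 0" --pt "0 0 0" --turn '[0, 0, 0, 0, 0]' --jaw '[-1, -1, -1, -1, -1]' --grip_force 60

```text
time: 9.8
position: [0.4601, -0.2185, 0.0085]
tool_rot: [-2.924, -1.146, -0.0]
ft_force: [-3.1, 2.5, 6.8]
grip_width: 0.134
```

move_arm --pt "0 0 -0.2" --pt "0 0 -0.5" --pt "0 0 -0.9" --pt "0 0 -1.3" --pt "0 0 -1.5" --turn '[0, 0, 0, 0, 0]' --jaw '[-1, -1, -1, -1, -1]'

```text
time: 10.3
position: [0.461, -0.2194, 0.0547]
tool_rot: [2.924, 1.146, 0.003]
ft_force: [0.9, -0.5, -2.9]
grip_width: 0.136
```

```bash
cat > look.py <<'E'
from h import *
import sys
s=ctrl.get_state();print(s["position"].round(4),s["tool_rot"].round(3),s["ft_force"].round(2),s["torque"].round(3),round(s["grip_width"],3))
a=ctrl.get_image("wrist")[:,:,::-1];b=ctrl.get_image("scene")[:,:,::-1]
b=cv2.resize(b[170:350,230:430],None,fx=2.6,fy=2.6,interpolation=3)[:480]
o=np.zeros((480,640+b.shape[1],3),np.uint8);o[:,:640]=a;o[:b.shape[0],640:]=b
cv2.imwrite(sys.argv[1],cv2.resize(o,(800,int(480*800/o.shape[1])),interpolation=cv2.INTER_AREA))
E
python3 look.py pics/l1.png
```

```text
[ 0.461  -0.2194  0.0547] [2.924 1.146 0.003] [ 0.88 -0.52 -2.94] [-0.19   0.234 -0.033] 0.136
```

View pics/l1.png

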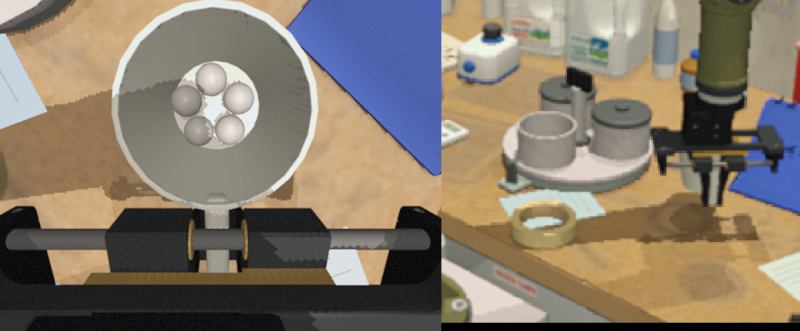

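The jug is held upright and clear of the bench, balls still centred on its floor around (212,103). I'll raise it and carry it to the jar.

move_arm --pt "0 0 -0.6" --pt "0 0 -1.6" --pt "0 0 -2.8" --pt "0 0 -4.2" --pt "0 0 -5.5" --turn '[0, 0, 0, 0, 0]' --jaw '[-1, -1, -1, -1, -1]'

```text
time: 10.9
position: [0.4596, -0.219, 0.2193]
tool_rot: [-2.925, -1.145, 0.0]
ft_force: [0.7, -0.3, -2.1]
grip_width: 0.133
```

move_arm --pt "0.3 -0.36 0" --pt "0.9 -1.1 0" --pt "1.6 -1.9 0" --pt "2.3 -2.75 0" --pt "3.0 -3.6 0" --turn '[0, 0, 0, 0, 0]' --jaw '[-1, -1, -1, -1, -1]'

```text
time: 11.4
position: [0.4521, -0.0774, 0.2177]
tool_rot: [-2.925, -1.145, 0.0]
ft_force: [0.8, 0.4, -1.6]
grip_width: 0.138
```

move_arm --pt "0.7 -0.85 0" --pt "1.4 -1.7 0" --pt "2.1 -2.5 0" --pt "2.7 -3.2 0" --pt "3.08 -3.69 0" --turn '[-0.8, -1.9, -3.1, -4.3, -5.3]' --jaw '[-1, -1, -1, -1, -1]'

```text
time: 11.9
position: [0.4446, 0.0676, 0.2175]
tool_rot: [-2.578, -1.794, 0.001]
ft_force: [0.5, -0.7, -3.2]
grip_width: 0.135
```

move_arm --pt "0 0 0" --pt "0 0 0" --pt "0 0 0" --pt "0 0 0" --pt "0 0 0" --turn '[-1.2, -2.4, -3.4, -4, -4.13]' --jaw '[-1, -1, -1, -1, -1]'

```text
time: 12.4
position: [0.445, 0.0652, 0.2176]
tool_rot: [-2.222, -2.221, 0.001]
ft_force: [0.2, -0.8, -3.0]
grip_width: 0.134
```

Run:
```python
from h import *
s=ctrl.get_state();print(s["position"].round(4),s["tool_rot"].round(3),s["ft_force"].round(2),s["torque"].round(3),round(s["grip_width"],3))
M=R.from_rotvec(s["tool_rot"]).as_matrix();print(np.degrees(np.arctan2(M[1,0],M[0,0])))
cv2.imwrite("pics/w6.png",ctrl.get_image("wrist")[:,:,::-1])
```

```text
[0.445  0.0652 0.2176] [-2.222e+00 -2.221e+00  1.000e-03] [ 0.23 -0.79 -2.98] [-0.304 -0.006 -0.07 ] 0.134
89.97322208039157
```

move_arm --pt "0 0 0.2" --pt "0 0 0.5" --pt "0 0 0.75" --pt "0 0 0.75" --pt "0 0 0.75" --turn '[0, 0, 0, 0, 0]' --jaw '[-1, -1, -1, -1, -1]' --grip_force 30

```text
time: 12.95
position: [0.4452, 0.0653, 0.1952]
tool_rot: [-2.223, -2.22, 0.001]
ft_force: [0.1, 0.4, -2.7]
grip_width: 0.134
```

```bash
cat > st.py <<'E'
from h import *
s=ctrl.get_state();print(s["position"].round(4),s["ft_force"].round(2),s["torque"].round(3),round(s["grip_width"],3))
cv2.imwrite("pics/last.png",ctrl.get_image("wrist")[:,:,::-1])
a=cv2.imread("pics/last.png")
for t in ("jug","ball1_center"):
    print(t,[(np.round(d["rect"]).tolist(),round(d["confidence"],2)) for d in ctrl.look_for("wrist",t)[:5]])
E
python3 st.py
```

```text
[0.4452 0.0653 0.1952] [ 0.08  0.39 -2.73] [-0.274 -0.018  0.018] 0.134
jug [([316.0, 198.0, 299.0, 394.0], 0.96)]
ball1_center [([315.0, 200.0, 302.0, 399.0], 0.18)]
```

move_arm --pt "0 0 0" --pt "0 0 0" --pt "0 0 0" --turn '[0, 0, 0]' --jaw '[-1, -1, -1]' --grip_force 20

```text
time: 13.4
position: [0.4455, 0.0655, 0.1957]
tool_rot: [2.223, 2.22, 0.001]
ft_force: [0.1, 0.8, -2.8]
grip_width: 0.138
```

```bash
python3 st.py
```

```text
[0.4455 0.0655 0.1957] [ 0.05  0.79 -2.76] [-0.287  0.036 -0.027] 0.138
jug [([316.0, 197.0, 297.0, 394.0], 0.66)]
ball1_center [([320.0, 106.0, 46.0, 43.0], 0.74)]
```

Nothing has slipped at 20 N, so I'll keep reducing the grip in short steps.

move_arm --pt "0 0 0" --pt "0 0 0" --pt "0 0 0" --turn '[0, 0, 0]' --jaw '[-1, -1, -1]' --grip_force 14

```text
time: 13.85
position: [0.4454, 0.0654, 0.1956]
tool_rot: [-2.223, -2.22, -0.0]
ft_force: [0.8, 1.0, -1.8]
grip_width: 0.137
```

move_arm --pt "0 0 0" --pt "0 0 0" --pt "0 0 0" --turn '[0, 0, 0]' --jaw '[-1, -1, -1]' --grip_force 11

```text
time: 14.15
position: [0.4454, 0.0654, 0.1956]
tool_rot: [-2.223, -2.22, -0.0]
ft_force: [-0.5, -0.1, -3.2]
grip_width: 0.142
```

```bash
python3 st.py
```

```text
[0.4454 0.0654 0.1956] [-0.53 -0.14 -3.21] [-0.274  0.035 -0.066] 0.142
jug [([315.0, 196.0, 295.0, 392.0], 0.95)]
ball1_center [([320.0, 108.0, 44.0, 46.0], 0.93)]
```

move_arm --pt "0 0 0" --pt "0 0 0" --pt "0 0 0" --turn '[0, 0, 0]' --jaw '[-1, -1, -1]' --grip_force 9

```text
time: 14.6
position: [0.4454, 0.0654, 0.1956]
tool_rot: [-2.223, -2.22, -0.0]
ft_force: [-0.0, -0.8, -3.3]
grip_width: 0.138
```

```bash
python3 st.py
```

```text
[0.4454 0.0654 0.1956] [-0.02 -0.85 -3.28] [-0.333 -0.003 -0.052] 0.138
jug [([316.0, 199.0, 298.0, 396.0], 0.82)]
ball1_center [([321.0, 105.0, 46.0, 46.0], 0.78)]
```

move_arm --pt "0 0 0" --pt "0 0 0" --turn '[0, 0]' --jaw '[-1, -1]' --grip_force 7.5

```text
time: 14.95
position: [0.4454, 0.0654, 0.1956]
tool_rot: [-2.223, -2.22, -0.0]
ft_force: [0.1, 1.1, -2.8]
grip_width: 0.137
```

```bash
python3 st.py
```

```text
[0.4454 0.0654 0.1956] [ 0.14  1.07 -2.82] [-0.253 -0.02   0.025] 0.137
jug [([316.0, 195.0, 257.0, 368.0], 0.56), ([419.0, 187.0, 270.0, 291.0], 0.45)]
ball1_center [([321.0, 124.0, 40.0, 39.0], 0.86)]
```

move_arm --pt "0 0 0" --turn '[0]' --jaw '[-1]' --grip_force 8

```text
time: 15.2
position: [0.4454, 0.0653, 0.1955]
tool_rot: [2.223, 2.22, -0.0]
ft_force: [-0.2, 0.5, -3.3]
grip_width: 0.14
```

```bash
python3 st.py
```

```text
[0.4454 0.0653 0.1955] [-0.24  0.48 -3.34] [-0.32   0.039 -0.021] 0.14
jug [([315.0, 194.0, 199.0, 274.0], 0.73)]
ball1_center [([318.0, 162.0, 33.0, 31.0], 0.8), ([410.0, 189.0, 289.0, 290.0], 0.29)]
```

move_arm --pt "0 0 0" --turn '[0]' --jaw '[-1]' --grip_force 8

```text
time: 15.45
position: [0.4454, 0.0654, 0.1956]
tool_rot: [-2.223, -2.22, -0.0]
ft_force: [0.6, 0.0, -2.4]
grip_width: 0.136
```

```bash
python3 st.py
```

```text
[0.4454 0.0654 0.1956] [ 0.61  0.04 -2.44] [-0.307  0.084  0.032] 0.136
jug [([316.0, 193.0, 201.0, 272.0], 0.9)]
ball1_center [([318.0, 163.0, 32.0, 32.0], 0.79)]
```

move_arm --pt "0 0 0" --pt "0 0 0" --turn '[0, 0]' --jaw '[-1, -1]' --grip_force 7.2

```text
time: 15.8
position: [0.4454, 0.0654, 0.1956]
tool_rot: [2.223, 2.22, 0.0]
ft_force: [-0.5, 1.0, -2.9]
grip_width: 0.137
```

```bash
python3 st.py; cp pics/last.png pics/p1.png
```

```text
[0.4454 0.0654 0.1956] [-0.51  0.98 -2.87] [-0.207  0.015  0.057] 0.137
jug [([316.0, 193.0, 201.0, 272.0], 0.89)]
ball1_center [([320.0, 163.0, 37.0, 29.0], 0.71)]
```

move_arm --pt "0 0 0" --turn '[0]' --jaw '[-1]' --grip_force 7.2

```text
time: 16.05
position: [0.4454, 0.0654, 0.1956]
tool_rot: [2.223, 2.22, 0.0]
ft_force: [-0.8, -0.7, -2.3]
grip_width: 0.137
```

```bash
python3 st.py; cp pics/last.png pics/p2.png
```

```text
[0.4454 0.0654 0.1956] [-0.81 -0.66 -2.29] [-0.194  0.035 -0.002] 0.137
jug [([314.0, 194.0, 201.0, 269.0], 0.68)]
ball1_center [([320.0, 163.0, 33.0, 27.0], 0.66)]
```

move_arm --pt "0 0 0" --pt "0 0 0" --turn '[0, 0]' --jaw '[-1, -1]' --grip_force 6

```text
time: 16.4
position: [0.4454, 0.0655, 0.1956]
tool_rot: [-2.223, -2.22, -0.0]
ft_force: [-0.6, -0.2, -1.8]
grip_width: 0.136
```

```bash
python3 st.py; cp pics/last.png pics/p3.png
```

```text
[0.4454 0.0655 0.1956] [-0.62 -0.24 -1.8 ] [-0.142  0.062 -0.024] 0.136
jug [([314.0, 204.0, 183.0, 251.0], 0.81)]
ball1_center [([317.0, 178.0, 35.0, 26.0], 0.55), ([324.0, 209.0, 37.0, 16.0], 0.52), ([290.0, 212.0, 33.0, 10.0], 0.36)]
```

move_arm --pt "0 0 0" --pt "0 0 0" --turn '[0, 0]' --jaw '[-1, -1]' --grip_force 5.5

```text
time: 16.75
position: [0.4454, 0.0652, 0.1955]
tool_rot: [2.223, 2.22, -0.0]
ft_force: [-0.8, 0.0, -2.6]
grip_width: 0.138
```

```bash
python3 st.py; cp pics/last.png pics/p4.png
```

```text
[0.4454 0.0652 0.1955] [-0.83  0.05 -2.59] [-0.178  0.048  0.021] 0.138
jug [([316.0, 269.0, 136.0, 191.0], 0.6)]
ball1_center []
```

View pics/p4.png

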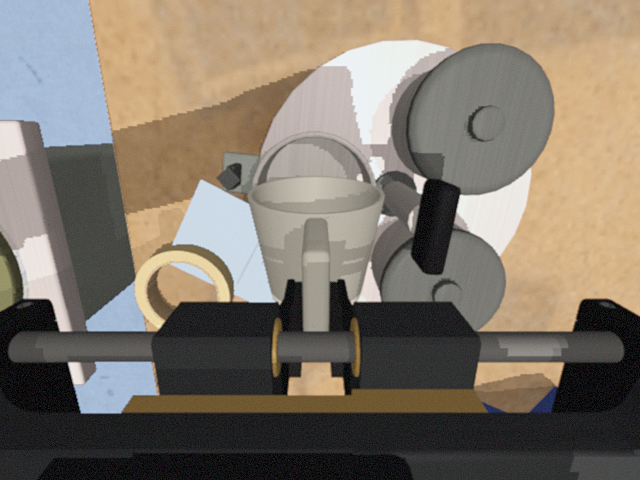

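Tilt is about 65–70°. The cup's mouth (250–383, 180–215) is centred sideways over the jar (258–372), and no balls are out. I'll continue.

move_arm --pt "0 0 0" --pt "0 0 0" --pt "0 0 0" --turn '[0, 0, 0]' --jaw '[-1, -1, -1]' --grip_force 4.2

```text
time: 17.2
position: [0.4454, 0.0654, 0.1956]
tool_rot: [-2.223, -2.22, -0.0]
ft_force: [-0.7, 0.7, -2.1]
grip_width: 0.138
```

```bash
python3 st.py; cp pics/last.png pics/p5.png
```

```text
[0.4454 0.0654 0.1956] [-0.67  0.72 -2.11] [-0.095  0.002  0.011] 0.138
jug [([316.0, 253.0, 136.0, 154.0], 0.69), ([402.0, 187.0, 301.0, 293.0], 0.46)]
ball1_center [([401.0, 187.0, 301.0, 295.0], 0.21)]
```

move_arm --pt "0 0 0" --pt "0 0 0" --pt "0 0 0" --pt "0 0 0" --pt "0 0 0" --turn '[0, 0, 0, 0, 0]' --jaw '[-1, -1, -1, -1, -1]' --grip_force 3.3

```text
time: 17.85
position: [0.4454, 0.0654, 0.1955]
tool_rot: [-2.223, -2.22, -0.0]
ft_force: [-0.2, -0.8, -3.0]
grip_width: 0.135
```

```bash
python3 st.py; cp pics/last.png pics/p6.png
```

```text
[0.4454 0.0654 0.1955] [-0.23 -0.85 -2.96] [-0.075  0.093 -0.011] 0.135
jug []
ball1_center [([316.0, 253.0, 136.0, 155.0], 0.38)]
```

```bash
cat > tilt.py <<'E'
from h import *
s=ctrl.get_state();i=ctrl.camera_info("wrist")
M=R.from_rotvec(s["tool_rot"]).as_matrix();p=s["position"]-.019*M[:,2]
a=np.linspace(0,2*np.pi,60)
P=np.c_[.043*np.cos(a)+.075,.043*np.sin(a),np.full(60,.0445)]
for th in range(50,121,5):
    t=np.radians(th);X=P[:,0]*np.cos(t)+P[:,2]*np.sin(t);Z=-P[:,0]*np.sin(t)+P[:,2]*np.cos(t)
    W=p+np.outer(X,M[:,0])+np.outer(P[:,1],M[:,1])-np.outer(Z,M[:,2])
    q=np.array([w2px("wrist",w,i) for w in W]);print(th,q.min(0).round(),q.max(0).round())
E
python3 tilt.py
```

```text
50 [223.  78.] [404. 202.]
55 [227.  91.] [401. 199.]
60 [230. 105.] [397. 198.]
65 [234. 118.] [394. 197.]
70 [237. 131.] [391. 198.]
75 [239. 144.] [389. 199.]
80 [242. 157.] [386. 201.]
85 [244. 170.] [384. 204.]
90 [246. 183.] [382. 207.]
95 [247. 196.] [381. 211.]
100 [249. 209.] [379. 216.]
105 [250. 221.] [378. 222.]
110 [251. 226.] [377. 234.]
115 [252. 232.] [376. 247.]
120 [253. 237.] [375. 260.]
```

Run:
```python
from h import *
f=[]
for k in range(6): f.append(ctrl.get_state()["ft_force"]); im=ctrl.get_image("top")
print(np.mean(f,0),np.std(f,0))
a=cv2.imread("pics/p6.png")[110:300,215:420];a=cv2.resize(a,(400,371),interpolation=3)
b=cv2.resize(im[195:275,255:345][:,:,::-1],(400,356),interpolation=3)
o=np.zeros((371,800,3),np.uint8);o[:,:400]=a;o[:356,400:]=b;cv2.imwrite("pics/q.png",o)
```

```text
[ 1.15426130e-04 -9.39618047e-02 -2.87871406e+00] [0.37931986 0.46310988 0.26148878]
```

View pics/q.png

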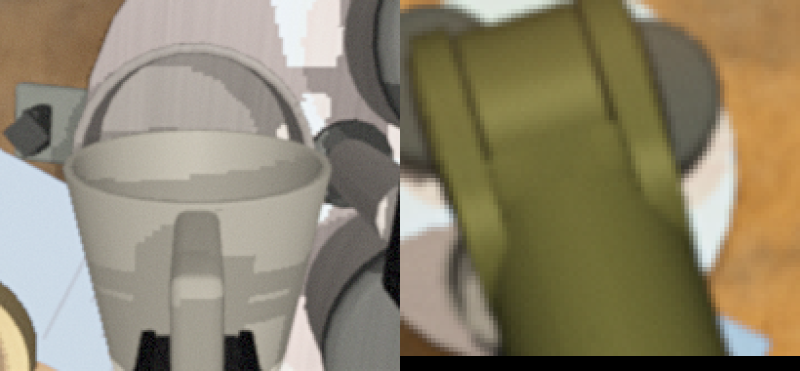

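The left half shows the jug at about 85°, still holding its balls; the force reading (2.9 N) agrees. It needs to tip further. I'll lean it on the jar's rim, but along the radial direction so it can't drag the carousel round. So I'll firm up the grip and swing the jug round the jar until its mouth points to +x.

move_arm --pt "0 0 0" --pt "0 0 -0.1" --pt "0 0 -0.2" --pt "0 0 -0.3" --pt "0 0 -0.3" --turn '[0, 0, 0, 0, 0]' --jaw '[-1, -1, -1, -1, -1]' --grip_force 12

```text
time: 18.8
position: [0.4458, 0.0655, 0.2052]
tool_rot: [2.222, 2.22, 0.002]
ft_force: [-0.3, 0.3, -2.8]
grip_width: 0.136
```

move_arm --pt "0 -0.12 0" --pt "0.02 -0.28 0" --pt "0.07 -0.44 0" --pt "0.14 -0.6 0" --pt "0.24 -0.76 0" --turn '[1.2, 2.6, 4.0, 5.6, 7.2]' --jaw '[-1, -1, -1, -1, -1]'

```text
time: 19.3
position: [0.4224, 0.0726, 0.2046]
tool_rot: [-2.804, -1.416, -0.0]
ft_force: [-0.3, 0.5, -3.4]
grip_width: 0.14
```

move_arm --pt "0.01 -0.19 0" --pt "0.07 -0.41 0" --pt "0.16 -0.63 0" --pt "0.32 -0.77 0" --pt "0.51 -0.8 0" --turn '[1.6, 3.4, 5.2, 7.0, 8.6]' --jaw '[-1, -1, -1, -1, -1]'

```text
time: 19.8
position: [0.4119, 0.0996, 0.2046]
tool_rot: [-3.126, -0.308, 0.0]
ft_force: [0.2, 0.4, -2.0]
grip_width: 0.136
```

move_arm --pt "0.05 0 0" --pt "0.1 -0.05 0" --pt "0.1 -0.05 0" --pt "0.1 -0.05 0" --turn '[1.2, 2, 2.2, 2.2]' --jaw '[-1, -1, -1, -1]'

```text
time: 20.2
position: [0.4148, 0.1011, 0.2045]
tool_rot: [3.141, 0.017, -0.0]
ft_force: [-0.2, 0.9, -2.3]
grip_width: 0.137
```

```bash
python3 st.py; python3 tilt.py | sed -n '5,11p'
python3 - <<'E'
from h import *
i=ctrl.camera_info("wrist")
print([(np.round(d["rect"]).tolist(),round(d["confidence"],2)) for d in ctrl.look_for("wrist","open_jar_rim")[:3]])
for z in ([.446,.101],[.5,.101],[.446,.149]): print(w2px("wrist",np.array(z+[.09]),i))
E
```

```text
[0.4148 0.1011 0.2045] [-0.19  0.92 -2.28] [-0.061  0.242  0.015] 0.137
jug [([315.0, 255.0, 134.0, 155.0], 0.96)]
ball1_center []
70 [236. 135.] [390. 203.]
75 [239. 148.] [387. 204.]
80 [241. 161.] [385. 206.]
85 [243. 174.] [383. 209.]
90 [245. 186.] [381. 212.]
95 [247. 199.] [380. 216.]
100 [248. 212.] [378. 220.]
[([336.0, 115.0, 340.0, 229.0], 0.81)]
[314.41344724 199.72201003]
[315.08295514 130.3997474 ]
[255.68476911 199.10644778]
```

move_arm --pt "0.1 0 0.2" --pt "0.17 0 0.5" --pt "0.17 0 0.8" --pt "0.17 0 0.83" --pt "0.17 0 0.83" --turn '[0, 0, 0, 0, 0]' --jaw '[-1, -1, -1, -1, -1]' --grip_force 4.5

```text
time: 20.9
position: [0.4195, 0.1011, 0.179]
tool_rot: [3.141, 0.016, -0.002]
ft_force: [-0.0, 0.6, -1.6]
grip_width: 0.143
```

```bash
python3 st.py
```

```text
[0.4195 0.1011 0.179 ] [-0.02  0.56 -1.56] [-0.006  0.174  0.025] 0.143
jug [([316.0, 252.0, 137.0, 159.0], 0.61)]
ball1_center []
```

move_arm --pt "0.12 0 0.03" --pt "0.24 0 0.06" --pt "0.36 0 0.09" --pt "0.43 0 0.1" --pt "0.43 0 0.1" --turn '[0, 0, 0, 0, 0]' --jaw '[-1, -1, -1, -1, -1]'

```text
time: 21.55
position: [0.4331, 0.1013, 0.1767]
tool_rot: [3.141, 0.015, -0.0]
ft_force: [0.1, -0.0, -0.9]
grip_width: 0.137
```

```bash
python3 st.py; python3 tilt.py | sed -n '7,12p'
```

```text
[0.4331 0.1013 0.1767] [ 0.08 -0.04 -0.88] [-0.055  0.249 -0.031] 0.137
jug [([314.0, 257.0, 132.0, 148.0], 0.87)]
ball1_center []
80 [241. 161.] [385. 206.]
85 [243. 174.] [383. 209.]
90 [245. 186.] [381. 212.]
95 [247. 199.] [380. 216.]
100 [248. 212.] [378. 220.]
105 [250. 224.] [377. 225.]
```

move_arm --pt "0.1 0 0.05" --pt "0.2 0 0.1" --pt "0.3 0 0.15" --pt "0.4 0 0.2" --pt "0.4 0 0.2" --turn '[0, 0, 0, 0, 0]' --jaw '[-1, -1, -1, -1, -1]'

```text
time: 22.2
position: [0.4456, 0.1015, 0.1714]
tool_rot: [-3.141, -0.015, -0.002]
ft_force: [-3.0, -1.2, 4.8]
grip_width: 0.137
```

```bash
python3 st.py; cp pics/last.png pics/p7.png
```

```text
[0.4456 0.1015 0.1714] [-3.   -1.23  4.83] [-0.23   0.593 -0.042] 0.137
jug [([315.0, 291.0, 138.0, 186.0], 0.58), ([327.0, 223.0, 25.0, 10.0], 0.3)]
ball1_center [([325.0, 223.0, 29.0, 8.0], 0.58)]
```

move_arm --pt "0.1 0 0.05" --pt "0.2 0 0.1" --pt "0.3 0 0.15" --pt "0.3 0 0.15" --pt "0.3 0 0.15" --turn '[0, 0, 0, 0, 0]' --jaw '[-1, -1, -1, -1, -1]'

```text
time: 22.85
position: [0.4542, 0.1017, 0.1665]
tool_rot: [-3.141, -0.016, -0.001]
ft_force: [-2.7, -1.1, 5.0]
grip_width: 0.137
```

```bash
python3 st.py; cp pics/last.png pics/p8.png
```

```text
[0.4542 0.1017 0.1665] [-2.74 -1.06  5.02] [-0.184  0.473 -0.054] 0.137
jug [([314.0, 303.0, 138.0, 185.0], 0.84)]
ball1_center [([326.0, 237.0, 26.0, 4.0], 0.65)]
```

move_arm --pt "0 0 0" --pt "0 0 -0.05" --pt "0 0 -0.15" --pt "0 0 -0.3" --pt "0 0 -0.5" --turn '[0, 0, 0, 0, 0]' --jaw '[-1, -1, -1, -1, -1]' --grip_force 14

```text
time: 23.5
position: [0.4535, 0.1015, 0.181]
tool_rot: [3.141, 0.016, -0.001]
ft_force: [0.6, 0.0, -2.8]
grip_width: 0.132
```

```bash
python3 st.py;python3 - <<'E'
from h import *
f=[]
for k in range(5): f.append(ctrl.get_state()["ft_force"]); ctrl.get_image("wrist")
print(np.mean(f,0))
E
python3 tilt.py | sed -n '9,15p'
```

```text
[0.4535 0.1015 0.181 ] [ 0.56  0.04 -2.76] [ 0.001  0.191 -0.022] 0.132
jug [([318.0, 303.0, 135.0, 182.0], 0.72)]
ball1_center [([328.0, 229.0, 29.0, 21.0], 0.68)]
[ 0.32136391  0.03711094 -2.45596713]
90 [245. 186.] [381. 212.]
95 [247. 199.] [380. 216.]
100 [249. 212.] [378. 220.]
105 [250. 224.] [377. 225.]
110 [251. 230.] [376. 237.]
115 [252. 236.] [375. 250.]
120 [253. 241.] [375. 263.]
```

Run:
```python
from h import *
sc=ctrl.get_image("scene")[:,:,::-1]
L=[cv2.imread(f"pics/{n}.png")[130:330,210:420] for n in ("p7","last")]
L=[cv2.resize(a,(400,381),interpolation=3) for a in L]
b=cv2.resize(sc[200:290,250:390],(330,212),interpolation=3)
o=np.zeros((600,800,3),np.uint8);o[:381,:400]=L[0];o[:381,400:]=L[1];o[385:597,:330]=b
cv2.imwrite("pics/q2.png",o)
```

```text
(no output)
```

View pics/q2.png

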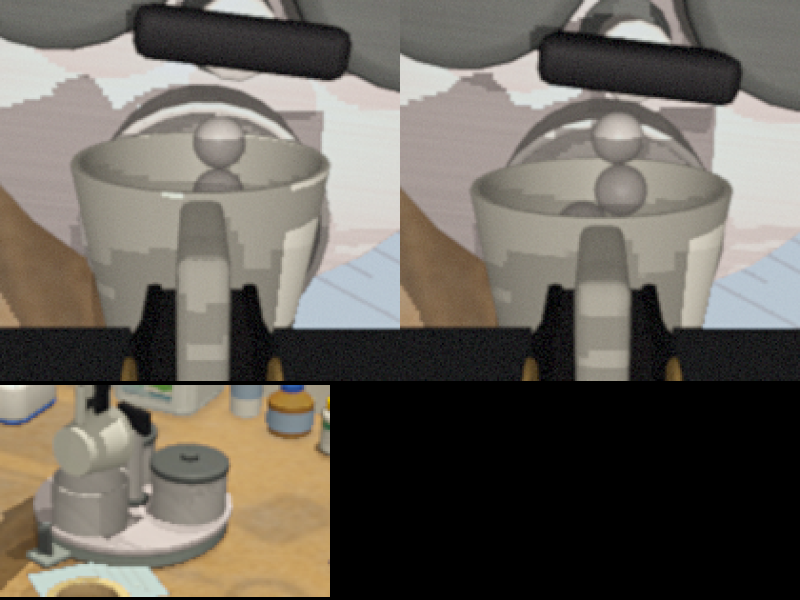

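The balls are queued along the lower wall. The first sits on the lip, trapped against the jar's far wall because the jug is too far forward. With the tilt held, I'll move back 25 mm to free it.

move_arm --pt "-0.2 0 -0.1" --pt "-0.4 0 -0.15" --pt "-0.6 0 -0.15" --pt "-0.8 0 -0.15" --pt "-0.8 0 -0.15" --turn '[0, 0, 0, 0, 0]' --jaw '[-1, -1, -1, -1, -1]'

```text
time: 24.45
position: [0.4291, 0.1015, 0.1858]
tool_rot: [-3.141, -0.016, -0.0]
ft_force: [0.0, 0.1, -1.8]
grip_width: 0.134
```

move_arm --pt "0 0 0" --pt "0 0 0" --pt "0 0 0" --turn '[0, 0, 0]' --jaw '[-1, -1, -1]'

```text
time: 24.75
position: [0.4301, 0.1014, 0.1858]
tool_rot: [-3.142, -0.015, -0.001]
ft_force: [-0.0, -0.5, -2.1]
grip_width: 0.131
```

```bash
cat > w.py <<'E'
from h import *
f=[]
for k in range(6): f.append(ctrl.get_state()["ft_force"]); ctrl.get_image("wrist")
print("F",np.mean(f,0).round(2))
E
python3 st.py; python3 w.py
```

```text
[0.4301 0.1014 0.1858] [-0.02 -0.46 -2.11] [-0.071  0.13  -0.   ] 0.131
jug [([316.0, 304.0, 138.0, 184.0], 0.61)]
ball1_center [([327.0, 191.0, 23.0, 18.0], 0.54), ([338.0, 126.0, 359.0, 252.0], 0.33)]
F [-0.07 -0.16 -1.31]
```

move_arm --pt "-0.2 0 -0.15" --pt "0.1 0 0" --pt "-0.2 0 -0.15" --pt "0 0 0" --pt "0 0 0" --turn '[0, 0, 0, 0, 0]' --jaw '[-1, -1, -1, -1, -1]'

```text
time: 25.7
position: [0.4302, 0.1012, 0.1853]
tool_rot: [3.141, 0.015, 0.0]
ft_force: [0.2, 0.1, -1.5]
grip_width: 0.127
```

move_arm --pt "0 0 -0.5" --pt "0 0 -1.2" --pt "0 0 -1.2" --pt "0 0 -1.2" --pt "0 0 -1.2" --turn '[0, 0, 0, 0, 0]' --jaw '[-1, -1, -1, -1, -1]'

```text
time: 26.2
position: [0.4293, 0.1011, 0.2206]
tool_rot: [3.141, 0.015, -0.002]
ft_force: [0.2, -0.2, -1.2]
grip_width: 0.134
```

```bash
python3 w.py; python3 w.py; python3 st.py
python3 - <<'E'
import cv2,numpy as np
a=cv2.imread("pics/last.png")[130:300,230:410]
g=cv2.cvtColor(a,cv2.COLOR_BGR2GRAY);g=cv2.resize(g,(120,57),interpolation=cv2.INTER_AREA)
c=" .:-=+*#%@"
for r in g: print("".join(c[int(v)*10//256] for v in r))
E
```

```text
F [-0.13  0.03 -1.33]
F [ 0.    0.05 -1.24]
[0.4299 0.1013 0.2217] [-0.    0.65 -1.63] [-0.036  0.12   0.002] 0.133
jug [([314.0, 303.0, 136.0, 183.0], 0.64)]
ball1_center [([326.0, 186.0, 22.0, 16.0], 0.86)]
%%%%%###**+++++++++++*####%%%%%%%%%%%####******+++-::::::====-:...... .  ....................... .---===================
%%%%%%%%%%%%%%%%%%%%%%%%%%%%%%%%%%%%%%%%%%%%%%#+++=-:::::-*###**+*+++++++==-::--:::...   ........:-----=================
%%%%%%%%%%%%%%%%%%%%%%%%%%%%%%%%%%%%%%%%%%%%%%%%%#**=-:::::-+*#%%%##%#####+=+#%%%%%#*+==----:::::::--------=============
%%%%%%%%%%%%%%%%%%%%%%%%%%%%%%%%%%%%%%%%%%%%%%%%%%%%#+-------=+++*****++=-=*%%%%%%%%%%#*++++++==--::::---------=========
%%%%%%%%%%%%%%%%%%%%%%%%%%%%%%%%%%%%%%%%%%%%%%%%%%%%%%#=---------------=++#%%%%%%%%%%%%%%#++++++++==--:::-------------==
%%%%%%%%%%%%%%%%%%%%%%%%%%%%%%%%%%%%%%%%%%%%%%%%%%##**+++==--====--=++##%%%%%%%%%%%%%%%%%%%%#*****+++++==--::-----------
%%%%%%%%%%%%%%%%%%%%%%%%%%%%%%%%%%%%%%%%%%%%%%%%%#***++++=+++++**++*#%%%%%%%%%%%%%%%%%%%%%%%%%%%%%##########***++=------
%%%%%%%%%%%%%%%%%%%%%%%%%%%%%%%%%%%%%%%%%%%%
[... 5305 characters left out ...]
===+=+++++++=.       .:=+***************+=:. .     :=+++++++=*####*****######*=--------==++*###
+=======--==------===++++====++++++++-         :=+****************+-        .=++++++==*####****#####*=-------=+*#%######
++=----=-=--------======+====+=+++++=:         :==+***************=:         :++++++=+####*****####+------=+*###%%######
++=-----------==--============++++++=.         :=+++++++********++=:         .=+++++=+####****###*=-----=*##############
+++=----------================++++++-          :=+++++++++++++++++=:          -+++++=+####****##*=----=*###############*
++++=--===--==================+++++=.          :=+++++++++++++++++=:          :=+++++*###***+*#*-----+########*#######*+
```

The jug weighs about 1.28 N, which is about empty, and its mouth shows no ball; balls are visible in the jar. I'll go up and back to the jug's old place.

move_arm --pt "0 0 -0.5" --pt "0 0 -1.2" --pt "0 0 -2.0" --pt "0 0.3 -2.1" --pt "0 1.0 -2.1" --turn '[0, 0, 0, 0, 0]' --jaw '[-1, -1, -1, -1, -1]' --grip_force 25

```text
time: 27.45
position: [0.4304, 0.0722, 0.285]
tool_rot: [-3.141, -0.02, -0.002]
ft_force: [0.7, -0.7, -1.4]
grip_width: 0.128
```

move_arm --pt "0.1 1.1 0" --pt "0.2 2.2 0" --pt "0.4 3.3 0" --pt "0.5 4.4 0" --pt "0.6 5.5 0" --turn '[0, 0, 0, 0, 0]' --jaw '[-1, -1, -1, -1, -1]'

```text
time: 27.95
position: [0.4491, -0.0955, 0.2837]
tool_rot: [-3.141, -0.015, 0.001]
ft_force: [0.4, -0.5, -1.6]
grip_width: 0.13
```

move_arm --pt "0.1 1.2 0" --pt "0.2 2.4 0" --pt "0.35 3.4 0" --pt "0.4 4.1 0" --pt "0.4 4.1 0" --turn '[-1.2, -2.6, -4.0, -5.4, -6.8]' --jaw '[-1, -1, -1, -1, -1]'

```text
time: 28.45
position: [0.4614, -0.2209, 0.2839]
tool_rot: [2.999, 0.93, -0.003]
ft_force: [-0.3, 0.4, -0.7]
grip_width: 0.13
```

move_arm --pt "0 0 0.3" --pt "0 0 1.0" --pt "0 0 2.0" --pt "0 0 2.0" --turn '[-1.0, -1.7, -1.7, -1.7]' --jaw '[-1, -1, -1, -1]'

```text
time: 28.85
position: [0.4597, -0.2158, 0.2206]
tool_rot: [-2.919, -1.15, 0.01]
ft_force: [-0.2, 0.9, -1.6]
grip_width: 0.125
```

```bash
python3 st.py; python3 tilt.py|sed -n '9,15p'; python3 w.py
python3 - <<'E'
from h import *
cv2.imwrite("pics/tj.png",ctrl.get_image("top")[:,:,::-1])
E
```

```text
[ 0.4597 -0.2158  0.2206] [-0.22  0.93 -1.61] [-0.076  0.105 -0.007] 0.125
jug [([123.0, 44.0, 244.0, 88.0], 0.67), ([313.0, 304.0, 137.0, 187.0], 0.58)]
ball1_center []
90 [245. 185.] [381. 210.]
95 [246. 197.] [379. 214.]
100 [248. 210.] [378. 218.]
105 [249. 223.] [377. 223.]
110 [250. 228.] [376. 236.]
115 [251. 233.] [375. 248.]
120 [252. 239.] [374. 261.]
F [ 0.03 -0.08 -0.99]
```

Jug held at about 100°, empty. I'll move forward a little and lower it until the lip meets the bench, with a light grip so it can pivot back.

move_arm --pt "0.4 0 0.8" --pt "0.9 0 2.0" --pt "1.0 0 3.2" --pt "1.0 0 3.7" --pt "1.0 0 3.8" --turn '[0, 0, 0, 0, 0]' --jaw '[-1, -1, -1, -1, -1]' --grip_force 8

```text
time: 29.85
position: [0.4835, -0.1958, 0.1092]
tool_rot: [-2.921, -1.152, 0.005]
ft_force: [-1.0, -0.2, -1.3]
grip_width: 0.128
```

move_arm --pt "0 0 0.1" --pt "0 0 0.2" --pt "0 0 0.3" --pt "0 0 0.4" --pt "0 0 0.4" --turn '[0, 0, 0, 0, 0]' --jaw '[-1, -1, -1, -1, -1]' --grip_force 6

```text
time: 30.35
position: [0.4849, -0.1958, 0.0987]
tool_rot: [-2.922, -1.153, -0.0]
ft_force: [0.4, -0.1, -1.2]
grip_width: 0.133
```

```bash
python3 st.py
```

```text
[ 0.4849 -0.1958  0.0987] [ 0.42 -0.1  -1.24] [-0.085  0.148 -0.062] 0.133
jug [([317.0, 303.0, 132.0, 185.0], 0.79), ([100.0, 61.0, 201.0, 121.0], 0.21)]
ball1_center []
```

move_arm --pt "0 0 0.1" --pt "0 0 0.2" --pt "0 0 0.3" --pt "0 0 0.3" --turn '[0, 0, 0, 0]' --jaw '[-1, -1, -1, -1]'

```text
time: 30.9
position: [0.4845, -0.1957, 0.089]
tool_rot: [-2.922, -1.153, 0.001]
ft_force: [-0.0, 0.6, -1.4]
grip_width: 0.141
```

```bash
python3 st.py
```

```text
[ 0.4845 -0.1957  0.089 ] [-0.05  0.57 -1.36] [-0.162  0.132 -0.05 ] 0.141
jug [([315.0, 303.0, 138.0, 183.0], 0.77)]
ball1_center []
```

move_arm --pt "0 0 0.1" --pt "0 0 0.15" --pt "0 0 0.2" --pt "0 0 0.2" --turn '[0, 0, 0, 0]' --jaw '[-1, -1, -1, -1]'

```text
time: 31.45
position: [0.4859, -0.1972, 0.085]
tool_rot: [2.921, 1.151, 0.003]
ft_force: [-2.0, -1.2, 6.9]
grip_width: 0.133
```

```bash
python3 st.py; python3 tilt.py|sed -n '5,12p'
```

```text
[ 0.4859 -0.1972  0.085 ] [-1.98 -1.24  6.94] [-0.311  0.42  -0.012] 0.133
jug [([312.0, 303.0, 139.0, 183.0], 0.97)]
ball1_center []
70 [235. 133.] [390. 200.]
75 [238. 146.] [387. 202.]
80 [241. 159.] [385. 204.]
85 [243. 172.] [383. 206.]
90 [245. 185.] [381. 210.]
95 [246. 198.] [379. 214.]
100 [248. 210.] [378. 218.]
105 [249. 223.] [377. 223.]
```

The handle seems to have slid about 19 mm up the pads while leaning on the jar. I'll loosen slightly so the jug rests on its side, still straddled by the fingers, then re-grip lower on the bar.

move_arm --pt "0 0 0" --pt "0 0 0" --pt "0 0 0" --pt "0 0 0" --turn '[0, 0, 0, 0]' --jaw '[-0.66, -0.64, -0.64, -0.64]'

```text
time: 32.0
position: [0.4848, -0.1957, 0.0834]
tool_rot: [-2.922, -1.153, 0.0]
ft_force: [0.3, -0.6, -0.0]
grip_width: 0.178
```

```bash
python3 st.py
python3 - <<'E'
import cv2
a=cv2.imread("pics/last.png")[100:380,200:440]
g=cv2.cvtColor(a,cv2.COLOR_BGR2GRAY);g=cv2.resize(g,(100,55),interpolation=cv2.INTER_AREA)
c=" .:-=+*#%@"
for r in g: print("".join(c[int(v)*10//256] for v in r))
E
```

```text
[ 0.4848 -0.1957  0.0834] [ 0.29 -0.55 -0.01] [-0.105  0.104  0.003] 0.178
jug [([315.0, 302.0, 137.0, 182.0], 0.69)]
ball1_center []
#****################*******##**#*##*#####################***##################******+=-============
***########*****+++++=====++++++++*###########*##########***##############*********+=-==============
####*****++++=++==========+++++++++#########################################**###**=================
**++++++++==+++++++++====+++++++++++*##############################################*+===============
++======+=++++++++++======++++++++++***##############################################*+=============
+==========+++++++++++++++++++++===++*#################################################**=-=========
=++===+++=======+++++++++++++++====+*###########################################**#######**+========
+++++++++++====++++++++++++========+*##########################################****#######***++=====
++++++++++++++++++++++++++++===++++++*#########################################*****##***##*****+===
==++++++++++++++++++++++++++++++++++=+*##################
[... 3888 characters left out ...]
.....................+=---------------------------------------+=.....:::----------------:--:--
...........................++---------------------------------------==.......:::--------------------
...........................++---------------------------------------==.....:....::------------------
...........................++-::::::::::-===============-:::::::::--==.............::-------:-------
...........................=+-:.   .....-*+++*******++**-.....   .:-=-.........:.....::-------------
...........................-+-.    .....=*+++********+*#=.....    :-=:...............::-------:-:--:
............................:.     -----+*+++******##+*#*====:    ..:................::::.::::::::::
```

Run:
```python
from h import *
s=ctrl.get_state();i=ctrl.camera_info("wrist")
M=R.from_rotvec(s["tool_rot"]).as_matrix();p=s["position"]
a=np.linspace(0,2*np.pi,60)
for th in (81,88,95):
  t=np.radians(th)
  for Xl in (0.02,.03,.04,.05,.06):
    # rim centre: from lowest lip go .043 along -x_jug
    e=np.array([np.cos(t),-np.sin(t)])  # x_jug in (X,Z)
    lip=np.array([Xl,0.0]) if th<=81 else np.array([Xl,0.])
    c=lip-.043*e
    X=c[0]+.043*np.cos(a)*e[0];Z=c[1]+.043*np.cos(a)*e[1];Y=.043*np.sin(a)
    W=np.outer(X,M[:,0])+np.outer(Y,M[:,1])+[p[0],p[1],0];W[:,2]=Z
    q=np.array([w2px("wrist",w,i) for w in W]);
    hb=lip-.118*e; zj=np.array([np.sin(t),np.cos(t)])
    b0=hb-zj*.062;b1=hb-zj*.002
    print(th,Xl,q.min(0).round(),q.max(0).round(),"bar from",b0.round(3),"to",b1.round(3))
print(p)
```

```text
81 0.02 [243. 221.] [382. 288.] bar from [-0.06   0.107] to [-0.     0.116]
81 0.03 [242. 208.] [383. 270.] bar from [-0.05   0.107] to [0.01  0.116]
81 0.04 [241. 194.] [384. 251.] bar from [-0.04   0.107] to [0.02  0.116]
81 0.05 [240. 180.] [385. 232.] bar from [-0.03   0.107] to [0.03  0.116]
81 0.06 [239. 166.] [387. 212.] bar from [-0.02   0.107] to [0.04  0.116]
88 0.02 [242. 221.] [383. 270.] bar from [-0.046  0.116] to [0.014 0.118]
88 0.03 [241. 208.] [384. 251.] bar from [-0.036  0.116] to [0.024 0.118]
88 0.04 [240. 194.] [385. 232.] bar from [-0.026  0.116] to [0.034 0.118]
88 0.05 [239. 180.] [386. 212.] bar from [-0.016  0.116] to [0.044 0.118]
88 0.06 [238. 166.] [387. 191.] bar from [-0.006  0.116] to [0.054 0.118]
95 0.02 [242. 221.] [384. 250.] bar from [-0.031  0.123] to [0.028 0.118]
95 0.03 [241. 208.] [385. 231.] bar from [-0.021  0.123] to [0.038 0.118]
95 0.04 [239. 194.] [386. 211.] bar from [-0.011  0.123] to [0.048 0.118]
95 0.05 [238. 180.] [387. 190.] bar from [-0.001  0.123] to [0.058 0.118]
95 0.06 [237. 166.] [388. 168.] bar from [0.009 0.123] to [0.068 0.118]
[ 0.48483895 -0.19575183  0.08353212]
```

The jug lies flat on its side on the bench, with the pads near the top end of the handle bar (h ≈ 62 mm). I'll slide the loose fingers back along the bar to h ≈ 25 mm and up 7 mm, then re-grip lightly.

move_arm --pt "-0.2 0 -0.1" --pt "-0.5 0 -0.2" --pt "-0.8 0 -0.22" --pt "-1.1 0 -0.22" --pt "-1.23 0 -0.22" --turn '[0, 0, 0, 0, 0]' --jaw '[-0.64, -0.64, -0.64, -0.64, -0.64]'

```text
time: 32.65
position: [0.4568, -0.2222, 0.0903]
tool_rot: [-2.923, -1.15, -0.0]
ft_force: [0.8, 0.3, 0.2]
grip_width: 0.179
```

```bash
python3 st.py
```

```text
[ 0.4568 -0.2222  0.0903] [0.76 0.3  0.2 ] [-0.108  0.1   -0.001] 0.179
jug [([315.0, 245.0, 140.0, 170.0], 0.85)]
ball1_center []
```

move_arm --pt "0 0 0" --pt "0 0 0" --pt "0 0 0" --pt "0 0 0" --turn '[0, 0, 0, 0]' --jaw '[-0.8, -1, -1, -1]' --grip_force 5

```text
time: 33.2
position: [0.4581, -0.2208, 0.0902]
tool_rot: [-2.922, -1.154, -0.0]
ft_force: [0.7, -0.1, -0.6]
grip_width: 0.136
```

```bash
python3 st.py
```

```text
[ 0.4581 -0.2208  0.0902] [ 0.71 -0.15 -0.56] [-0.02  -0.016 -0.029] 0.136
jug [([313.0, 246.0, 140.0, 169.0], 0.91)]
ball1_center []
```

move_arm --pt "0 0 0.12" --pt "-0.15 0 0.15" --pt "-0.35 0 0.15" --pt "-0.55 0 0.15" --pt "-0.7 0 0.15" --turn '[0, 0, 0, 0, 0]' --jaw '[-1, -1, -1, -1, -1]' --grip_force 4

```text
time: 33.85
position: [0.4417, -0.2359, 0.0855]
tool_rot: [-2.923, -1.152, 0.0]
ft_force: [0.6, 0.8, -0.8]
grip_width: 0.138
```

```bash
python3 st.py; python3 tilt.py|sed -n '1,8p'
```

```text
[ 0.4417 -0.2359  0.0855] [ 0.56  0.75 -0.78] [ 0.041 -0.002 -0.051] 0.138
jug [([317.0, 234.0, 153.0, 194.0], 0.83)]
ball1_center []
50 [221.  80.] [403. 205.]
55 [225.  94.] [399. 202.]
60 [229. 107.] [396. 201.]
65 [232. 120.] [393. 200.]
70 [235. 133.] [390. 200.]
75 [238. 146.] [387. 202.]
80 [241. 159.] [385. 204.]
85 [243. 172.] [383. 206.]
```

The tilt is coming back (about 71°). I'll follow the arc.

move_arm --pt "-0.3 0 0.06" --pt "-0.62 0 0.16" --pt "-0.93 0 0.27" --pt "-1.22 0 0.4" --pt "-1.35 0 0.48" --turn '[0, 0, 0, 0, 0]' --jaw '[-1, -1, -1, -1, -1]'

```text
time: 34.5
position: [0.4117, -0.264, 0.0708]
tool_rot: [-2.923, -1.151, 0.001]
ft_force: [-0.2, 0.4, 1.8]
grip_width: 0.135
```

```bash
python3 st.py; sed -i 's/range(50,121,5)/range(0,121,5)/' tilt.py; python3 tilt.py|sed -n '1,16p'
```

```text
[ 0.4117 -0.264   0.0708] [-0.24  0.4   1.76] [0.014 0.206 0.066] 0.135
jug [([315.0, 208.0, 188.0, 249.0], 0.89)]
ball1_center []
0 [155. -17.] [464. 301.]
5 [164. -16.] [456. 286.]
10 [173. -11.] [448. 272.]
15 [181.  -4.] [440. 259.]
20 [188.   6.] [433. 248.]
25 [195.  17.] [427. 237.]
30 [201.  29.] [421. 228.]
35 [207.  41.] [416. 220.]
40 [212.  54.] [411. 214.]
45 [217.  67.] [407. 209.]
50 [221.  80.] [403. 205.]
55 [225.  94.] [399. 202.]
60 [229. 107.] [396. 201.]
65 [232. 120.] [392. 200.]
70 [235. 133.] [390. 200.]
75 [238. 146.] [387. 202.]
```

move_arm --pt "-0.22 0 0.15" --pt "-0.45 0 0.32" --pt "-0.7 0 0.52" --pt "-0.9 0 0.74" --pt "-1.05 0 0.9" --turn '[0, 0, 0, 0, 0]' --jaw '[-1, -1, -1, -1, -1]'

```text
time: 35.15
position: [0.3892, -0.2851, 0.0436]
tool_rot: [-2.923, -1.152, 0.001]
ft_force: [0.1, -0.2, 0.6]
grip_width: 0.139
```

```bash
python3 st.py
```

```text
[ 0.3892 -0.2851  0.0436] [ 0.14 -0.16  0.64] [-0.105  0.077 -0.   ] 0.139
jug [([315.0, 204.0, 236.0, 348.0], 0.97)]
ball1_center []
```

move_arm --pt "-0.08 0 0.2" --pt "-0.16 0 0.4" --pt "-0.24 0 0.6" --pt "-0.3 0 0.8" --pt "-0.3 0 0.8" --turn '[0, 0, 0, 0, 0]' --jaw '[-1, -1, -1, -1, -1]'

```text
time: 35.8
position: [0.3827, -0.2905, 0.0194]
tool_rot: [-2.922, -1.152, 0.002]
ft_force: [0.1, -0.0, -0.3]
grip_width: 0.137
```

```bash
python3 st.py
```

```text
[ 0.3827 -0.2905  0.0194] [ 0.11 -0.03 -0.27] [-0.132  0.142 -0.044] 0.137
jug [([316.0, 201.0, 282.0, 388.0], 0.85)]
ball1_center []
```

move_arm --pt "0 0 0.12" --pt "0 0 0.25" --pt "0 0 0.38" --pt "0 0 0.45" --pt "0 0 0.45" --turn '[0, 0, 0, 0, 0]' --jaw '[-1, -1, -1, -1, -1]'

```text
time: 36.45
position: [0.3833, -0.2906, 0.0065]
tool_rot: [-2.922, -1.153, 0.0]
ft_force: [0.8, -0.1, -1.2]
grip_width: 0.136
```

```bash
python3 st.py
```

```text
[ 0.3833 -0.2906  0.0065] [ 0.77 -0.11 -1.2 ] [-0.186  0.159  0.061] 0.136
jug [([317.0, 202.0, 308.0, 386.0], 0.78)]
ball1_center []
```

move_arm --pt "0 0 0.04" --pt "0 0 0.08" --pt "0 0 0.12" --pt "0 0 0.12" --turn '[0, 0, 0, 0]' --jaw '[-1, -1, -1, -1]'

```text
time: 37.0
position: [0.3834, -0.2908, 0.0031]
tool_rot: [-2.922, -1.153, 0.0]
ft_force: [0.9, 0.1, -0.9]
grip_width: 0.14
```

```bash
python3 st.py; python3 w.py
```

```text
[ 0.3834 -0.2908  0.0031] [ 0.88  0.09 -0.9 ] [-0.176  0.18  -0.003] 0.14
jug [([315.0, 204.0, 310.0, 384.0], 0.66)]
ball1_center [([315.0, 203.0, 313.0, 386.0], 0.4)]
F [ 0.2  -0.15 -0.93]
```

move_arm --pt "0 0 0" --pt "0 0 0" --pt "0 0 0" --pt "0 0 0" --pt "0 0 0" --turn '[0, 0, 0, 0, 0]' --jaw '[-0.7, -0.6, -0.4, -0.2, 0]' --grip_force 3

```text
time: 37.95
position: [0.3835, -0.2907, 0.0033]
tool_rot: [-2.922, -1.153, -0.0]
ft_force: [0.5, -0.6, 0.3]
grip_width: 0.391
```

```bash
python3 st.py
```

```text
[ 0.3835 -0.2907  0.0033] [ 0.47 -0.59  0.33] [-0.071  0.101  0.012] 0.391
jug [([316.0, 205.0, 310.0, 374.0], 0.76)]
ball1_center []
```

move_arm --pt "0 0 -0.3" --pt "0 0 -1" --pt "0 0 -2" --pt "0 0 -3.3" --pt "-0.5 0 -4.8" --turn '[0, 0, 0, 0, 0]' --jaw '[0, 0, 0, 0, 0]'

```text
time: 38.6
position: [0.3727, -0.2998, 0.1484]
tool_rot: [-2.921, -1.156, 0.002]
ft_force: [0.4, 0.7, 1.0]
grip_width: 0.503
```

```bash
python3 st.py
python3 - <<'E'
from h import *
i=ctrl.camera_info("wrist");s=ctrl.get_state()
im=ctrl.get_image("wrist")
# ascii of the jug zone
m=ctrl.masks_of("wrist","jug")
for d in m[:1]:
    print(d["rect"],d["confidence"])
a=im[0:280,180:460]
g=cv2.resize(cv2.cvtColor(a,cv2.COLOR_RGB2GRAY),(110,50),interpolation=cv2.INTER_AREA)
c=" .:-=+*#%@"
for r in g: print("".join(c[int(v)*10//256] for v in r))
M=R.from_rotvec(s["tool_rot"]).as_matrix()
cv2.imwrite("pics/end_w.png",im[:,:,::-1])
cv2.imwrite("pics/end_s.png",ctrl.get_image("scene")[:,:,::-1])
for t in ("jug","ball1_center"):print(t,[(np.round(d["rect"]).tolist(),round(d["confidence"],2)) for d in ctrl.look_for("scene",t)[:5]])
E
```

```text
[ 0.3727 -0.2998  0.1484] [0.41 0.65 0.99] [ 0.005 -0.039 -0.051] 0.503
jug [([315.0, 157.0, 129.0, 185.0], 0.9)]
ball1_center []
[309.0, 156.3, 128.2, 184.7] 0.73
*********+++++++**********************************************************************************************
**********++++++**********************************************************************************************
********+++++++***********************************************************************************************
*********+++**************************************************************************************************
*********++***************************************************************************************************
**************************************************************************************************************
************************************************************************##************************************
*******************************************************+******************************************************
************************************************
[... 3970 characters left out ...]
*****+++++++++++*****************++++++++++********************#%%%%%%%%%%%%%%%%%%%%%%%%
*******++******************+++++++++++++++++++++++++++++++++++++**********************#%%%%%%%%%%%%%%%%%%%%%%%
*********+****+++*********++++++++++++++++++++++++++++++++++++*************************#%%%%%%%%%%%%%%%%%%%%%%
************+++++***********++++++++++++++++++++++++++++++++++********+++***************%%%%%%%%%%%%%%%%%%%%%%
*******++++++++++*+++**********++++++++++++++++++++++++++++******+***+*********+*********%%%%%%%%%%%%%%%%%%%%%
*********+++**+++***+*********+++****++++++++++++++++**+*******+++*******++++*************%%%%%%%%%%%%%%%%%%%%
jug [([383.0, 299.0, 33.0, 41.0], 0.86)]
ball1_center []
```

Jug upright and empty: its floor is fully visible. Now I'll look over the jar to check the balls and the pointer.

move_arm --pt "0.5 -0.4 -1.0" --pt "1.5 -1.1 -2.0" --pt "2.7 -2.0 -2.7" --pt "3.9 -2.95 -2.7" --pt "5.0 -3.8 -2.7" --turn '[0, 0, 0, 0, 0]' --jaw '[0, 0, 0, 0, 0]'

```text
time: 39.5
position: [0.4043, -0.1129, 0.2279]
tool_rot: [-2.922, -1.154, 0.001]
ft_force: [0.7, -0.2, 0.6]
grip_width: 0.501
```

move_arm --pt "1.2 -0.9 0" --pt "2.4 -1.8 0" --pt "3.4 -2.6 0" --pt "3.9 -2.95 0" --pt "3.9 -2.95 0" --turn '[-1.5, -3.1, -4.7, -6.3, -7.8]' --jaw '[0, 0, 0, 0, 0]'

```text
time: 40.0
position: [0.4287, 0.0326, 0.2265]
tool_rot: [-2.358, -2.075, 0.006]
ft_force: [-0.4, -0.3, -0.1]
grip_width: 0.498
```

Run:
```python
from h import *
s=ctrl.get_state();i=ctrl.camera_info("wrist");np.save("wi9.npy",i,allow_pickle=True)
print(s["position"],s["tool_rot"])
im=ctrl.get_image("wrist");cv2.imwrite("pics/e1.png",im[:,:,::-1])
for t in ("open_jar_rim","ball1_center","mill_base"):print(t,[(np.round(d["rect"]).tolist(),round(d["confidence"],2)) for d in ctrl.look_for("wrist",t)[:6]])
c0=w2px("wrist",np.array([.446,.101,.09]),i);print("jar exp",c0, w2px("wrist",np.array([.446,.101,.035]),i))
u,v=map(int,c0)
g0=cv2.cvtColor(im,cv2.COLOR_RGB2GRAY)
print([tuple(np.round(x,1)) for x in (cv2.HoughCircles(cv2.GaussianBlur(g0,(3,3),0),cv2.HOUGH_GRADIENT,1,40,param1=80,param2=25,minRadius=40,maxRadius=75)[0][:6])])
a=g0[v-75:v+75,u-100:u+80];g=cv2.resize(a,(120,55),interpolation=cv2.INTER_AREA)
c=" .:-=+*#%@"
for r in g: print("".join(c[int(x)*10//256] for x in r))
```

```text
[0.42868299 0.03263321 0.22647115] [-2.35764482 -2.07533623  0.00601644]
open_jar_rim [([407.0, 138.0, 278.0, 277.0], 0.93)]
ball1_center [([343.0, 150.0, 21.0, 15.0], 0.6)]
mill_base [([390.0, 139.0, 310.0, 278.0], 0.65)]
jar exp [324.86750966 146.04810976] [323.62317688 143.51751968]
[(np.float32(323.5), np.float32(145.5), np.float32(54.6)), (np.float32(210.5), np.float32(273.5), np.float32(46.3)), (np.float32(450.5), np.float32(213.5), np.float32(64.4)), (np.float32(464.5), np.float32(54.5), np.float32(71.1))]
***+++++*+++*+*++****+++++++++++++++++++####***************************#%%%%%%%%%%%%%%%%%%%%%%%%%%%%%%%%%%%%#+---:---:::
****++++++++++++++****++++++++++++++++++********************************#%%%%%%%%%%%%%%%%%%%%%%%%%%%%%%%%%%%#+---:--::::
******+++++++++++*****++++++++++++====+**********************************#%%%%%%%%%%%%%%%%%%%%%%%%%%%%%%%%%%#*=---::::::
******+++++++++***********+++++==----=***********************************#%%%%%%%%%%%%%%%%%%%%%%%%%%%%%%%%%%#*=-:::-::::
*****+++++++++************+++=------=************************************#%%%%%%%%%%%%%%%%%%%%%%%
[... 5373 characters left out ...]
#################%%%%%%%%%%%%%%%%####*********###******************%%%%%%%%%%%%#+=---------:..:
##########################################%%%%%%%%%%%%%%%%%%%%%%%%%%%%%%%%%%%######%%%#####%%%%%%%%%%%%%#+=--------:..::
############################################%%%%%%%%%%%%%%%%%%%%%%%%%%%%%%%%%%%%%%%%%%%%%%%%%%%%%%%%%%%%#+=-::---::..:::
#############################################%%%%%%%%%%%%%%%%%%%%%%%%%%%%%%%%%%%%%%%%%%%%%%%%%%%%%%%%%%%%%+-::--:-:.::::
###############################################%%%%%%%%%%%%%%%%%%%%%%%%%%%%%%%%%%%%%%%%%%%%%%%%%%%%%%%%%%%#=:::-::..::::
#################################################%%%%%%%%%%%%%%%%%%%%%%%%%%%%%%%%%%%%%%%%%%%%%%%%%%%%%%%%%#+-:-:-:..::::
```

Run:
```python
from h import *
i=np.load("wi9.npy",allow_pickle=True).item();i3=np.load("wi3.npy",allow_pickle=True).item()
for z in (.04,.05,.08,.1,.13): print(z,px2w("wrist",384,143,z,i).round(4))
for p in ([.52,.097,.035],[.52,.097,.132],[.52,.097,.166]): print(p,w2px("wrist",np.array(p),i),w2px("wrist",np.array(p),i3))
b=px2w("wrist",384,143,.04,i);print("same spot in w3",w2px("wrist",b,i3))
a=cv2.imread("pics/e1.png");print("blob colour",a[140:146,380:390].mean((0,1)),"jar ball",a[148:152,340:346].mean((0,1)))
# ascii wider zoom at blob, finer
g=cv2.cvtColor(a,cv2.COLOR_BGR2GRAY)[115:175,350:450];g=cv2.resize(g,(120,40),interpolation=cv2.INTER_AREA)
c=" .:-=+*#%@"
for r in g: print("".join(c[int(x)*10//256] for x in r))
```

```text
0.04 [0.5047 0.0942 0.04  ]
0.05 [0.5028 0.0948 0.05  ]
0.08 [0.4973 0.0966 0.08  ]
0.1 [0.4937 0.0978 0.1   ]
0.13 [0.4882 0.0995 0.13  ]
[0.52, 0.097, 0.035] [398.38140367 137.83485125] [410.64132138 215.050983  ]
[0.52, 0.097, 0.132] [429.076852   140.92123015] [445.69010392 246.22572799]
[0.52, 0.097, 0.166] [446.13340371 142.63623951] [465.01901071 263.41815799]
same spot in w3 [396.50762528 220.47302752]
blob colour [189.43333333 197.13333333 204.9       ] jar ball [150.41666667 156.91666667 164.04166667]
####*****+++=---------+*%%%%%%%%%%%%%%%%%%%%%%%#*++++++++++++++*###*+=----------------:::.                 .....:::::::.
######*****++=------:--+#%%%%%%%%%%%%%%%%%%%%%%#*++++++++++++++++*####*=---------------::.                ......:::::::.
%%#####******+=---------+*#%%%%%%%%%%%%%%%%###***+++++++++++++++++*#%%%#*+=-------------:.                .....::::::::.
%%%####*****#**=---------+*#%%%%%%%%%%%%%%%#*++++++++++++++++++++++*##%%%##*+=---------::.               .......:::::::.
%%%####*****###*+-:-----:-+*#%%%%%%%%%%%%%%#*++++++++=====-----=====+*#%%%%%%#*+==-----::.         
[... 3554 characters left out ...]
---:-=*%%%##*+++++++******++++++=====+++*********++=---------:.                      ....   .   .
**+++++==++++==------------=+#%%%#*++++******************************++==-----------:.                     .. .. ....  .
**+++=++==++==-------------+#%%%#*++++***************************+===---------------:.                   .. ..... .  .. 
**++++==+++==-----------:-=+#%%%*+++***************************++=------------------:.                    ........   ...
**++++======--------------=*#%%#*+++*******************+++++++==--------------------..                  ... ......     .
*++++++====--------------=+*#%#*+++*******************++++++==---------------------:.                       ....... ..
```

The ASCII view shows four balls in the jar and a fifth outside its bore at about (383,146). Its size and position put it at z≈0.10, resting on the jar's rim against the knob column. I'll pinch it with the jaws along y and drop it into the jar, after a second look from above it to triangulate.

move_arm --pt "0.6 0.4 0" --pt "1.2 0.9 0" --pt "1.8 1.3 0" --pt "2.2 1.6 0" --pt "2.3 1.65 0" --turn '[1.6, 3.2, 4.8, 6.4, 8]' --jaw '[0, 0, 0, 0, 0]'

```text
time: 40.7
position: [0.4885, 0.0915, 0.2275]
tool_rot: [2.937, 1.115, -0.002]
ft_force: [-1.0, 0.4, 0.6]
grip_width: 0.5
```

move_arm --pt "0 0 0" --pt "0 0 0" --pt "0 0 0" --pt "0 0 0" --pt "0 0 0" --turn '[1.6, 3.2, 4.8, 6.4, 8.0]' --jaw '[0, 0, 0, 0, 0]'

```text
time: 41.2
position: [0.4877, 0.0899, 0.2278]
tool_rot: [3.141, 0.041, -0.001]
ft_force: [-0.8, -0.1, 0.2]
grip_width: 0.501
```

move_arm --pt "0 0 0" --pt "0 0 0" --pt "0 0 0" --turn '[0.54, 0.54, 0.54]' --jaw '[0, 0, 0]'

```text
time: 41.5
position: [0.4878, 0.0902, 0.228]
tool_rot: [3.141, -0.019, -0.001]
ft_force: [-0.7, 0.4, -0.6]
grip_width: 0.5
```

Run:
```python
from h import *
s=ctrl.get_state();i=ctrl.camera_info("wrist");np.save("wi10.npy",i,allow_pickle=True)
print(s["position"],s["tool_rot"])
im=ctrl.get_image("wrist");cv2.imwrite("pics/e2.png",im[:,:,::-1])
print([(np.round(d["rect"]).tolist(),round(d["confidence"],2)) for d in ctrl.look_for("wrist","ball1_center")[:6]])
print("ball exp",[w2px("wrist",np.array([.495,.0975,z]),i).round() for z in (.08,.1)],"col",w2px("wrist",np.array([.52,.097,.035]),i),"bar",w2px("wrist",np.array([.52,.097,.166]),i),"jar",w2px("wrist",np.array([.446,.101,.09]),i))
u,v=map(int,w2px("wrist",np.array([.495,.0975,.1]),i))
print(u,v)
a=cv2.cvtColor(im,cv2.COLOR_RGB2GRAY)[v-75:v+75,u-80:u+80];g=cv2.resize(a,(128,60),interpolation=cv2.INTER_AREA)
c=" .:-=+*#%@"
for r in g: print("".join(c[int(x)*10//256] for x in r))
```

```text
[0.48778011 0.09024804 0.22798821] [ 3.14142734e+00 -1.92556547e-02 -7.08970456e-04]
[([314.0, 242.0, 18.0, 10.0], 0.77)]
ball exp [array([306., 218.]), array([306., 224.])] col [307.3085918 184.1615047] bar [302.84623908 213.45815048] jar [303.30442505 271.09629154]
305 223
=================-:-====+=++++++++++++++++++++++++++++=====-+#%%%%%%%@@@@@@@%#********+-:-======++++++++++++++++++++++++++++++++
================-:-==========++++++++++++++++++++++++======-*%%%%%%%%%@@@@@@%#********+---=====+++++++++++++++++++++++++++++++++
==--========---:--================+====+=++++++++++++=====-=#%%%%%%%%%@@@@@@%#********+---=====+++++++++++++++++++++++++++++++==
========----================+=+====+===++++++=++++++======-+%%%%%%%%%@@@@@@@%#********+---=====++++++++++++++++++++++++++++++=-:
======================================++++++++++++++=====-=*%%%%%%%%%@@@@@@@%#*********---======+=+++++++++++++++++++++++++++=-:
=================================================+=======-+%%%%%%%%%%%%%%%%@%##********=--======+++==+++===+=++++++++++++++++++-
===================================+===+=====+====
[... 6215 characters left out ...]
%%####*+++===---------------+##%#+:            .+###%%%
+=====================-:        .  .  .:-----------==*#%%%%%%%%%%%%%%%%####*+++===------------------+##%%#+:     .       :+#%##%
+=====================:.       .      .:--------------==+****#######***+======---------------------+###%%%*:     ..       :*%%%%
*+===================:.        .       :---------------=============----=-------------------------+###%%%%*: . .           -#%%%
**+=================-.          .  .   :----------------========-===----------------------------=*###%%%%#=. .   ....       =#%%
***+===============-.         .    .   .------------==--===================--------------------=*###%%%%%#-    ..   .       .+#%
```

Run:
```python
from h import *
i=np.load("wi9.npy",allow_pickle=True).item();j=np.load("wi10.npy",allow_pickle=True).item()
for z in (.035,.04,.06,.08,.1,.12,.14,.166): 
    p=px2w("wrist",383,146,z,i); print(z,p.round(4),w2px("wrist",p,j).round(1))
for n,f in (("e1",(375,390,138,154)),("e2",(303,327,186,193))):
    a=cv2.imread(f"pics/{n}.png");print(n,a[f[2]:f[3],f[0]:f[1]].mean((0,1)).round())
a=cv2.imread("pics/w3.png");i3=np.load("wi3.npy",allow_pickle=True).item()
print([ (z,w2px("wrist",px2w("wrist",383,146,z,i),i3).round(),a[tuple(w2px("wrist",px2w("wrist",383,146,z,i),i3).round().astype(int)[::-1])]) for z in (.04,.08,.1,.12)])
im=ctrl.get_image("top");k=w2px("top",np.array([.495,.097,.1]));print(k)
# bright balls count in scene: nothing
```

```text
0.035 [0.5044 0.0911 0.035 ] [313.2 199. ]
0.04 [0.5035 0.0915 0.04  ] [312.8 200.8]
0.06 [0.4999 0.0928 0.06  ] [311.4 208.4]
0.08 [0.4963 0.0942 0.08  ] [309.7 216.9]
0.1 [0.4927 0.0955 0.1   ] [307.9 226.4]
0.12 [0.4891 0.0969 0.12  ] [305.9 237.1]
0.14 [0.4855 0.0982 0.14  ] [303.5 249.2]
0.166 [0.4808 0.1    0.166 ] [300.  267.7]
e1 [178. 185. 192.]
e2 [185. 191. 192.]
[(0.04, array([395., 223.]), array([154, 159, 167], dtype=uint8)), (0.08, array([397., 233.]), array([142, 149, 158], dtype=uint8)), (0.1, array([398., 239.]), array([209, 215, 223], dtype=uint8)), (0.12, array([400., 245.]), array([229, 233, 229], dtype=uint8))]
[282.03605669 235.51661886]
```

move_arm --pt "-0.6 0 0" --pt "-1.3 0 0" --pt "-1.9 0 0" --pt "-2.2 0 0" --pt "-2.2 0 0" --turn '[0, 0, 0, 0, 0]' --jaw '[0, 0, 0, 0, 0]'

```text
time: 42.15
position: [0.4213, 0.0917, 0.2285]
tool_rot: [-3.141, 0.016, -0.001]
ft_force: [0.2, 0.5, 0.1]
grip_width: 0.499
```

Run:
```python
from h import *
s=ctrl.get_state();i=ctrl.camera_info("wrist");np.save("wi11.npy",i,allow_pickle=True)
I9=np.load("wi9.npy",allow_pickle=True).item()
print(s["position"])
im=ctrl.get_image("wrist");cv2.imwrite("pics/e3.png",im[:,:,::-1])
print([(np.round(d["rect"]).tolist(),round(d["confidence"],2)) for d in ctrl.look_for("wrist","ball1_center")[:6]])
print("ray",[(z,w2px("wrist",px2w("wrist",383,146,z,I9),i).round()) for z in (.04,.07,.1)])
print("col",w2px("wrist",np.array([.52,.097,.035]),i),w2px("wrist",np.array([.52,.097,.132]),i),"jar",w2px("wrist",np.array([.446,.101,.09]),i))
u,v=map(int,w2px("wrist",px2w("wrist",383,146,.08,I9),i));print(u,v)
a=cv2.cvtColor(im,cv2.COLOR_RGB2GRAY)[v-40:v+90,u-70:u+70];g=cv2.resize(a,(140,65),interpolation=cv2.INTER_AREA)
c=" .:-=+*#%@"
for r in g: print("".join(c[int(x)*10//256] for x in r))
```

```text
[0.42133002 0.09171686 0.22847672]
[([316.0, 176.0, 19.0, 16.0], 0.65)]
ray [(0.04, array([314., 134.])), (0.07, array([311., 140.])), (0.1, array([309., 148.]))]
col [307.90903882 116.18502999] [304.86063872 110.5864085 ] jar [303.47384388 201.99791143]
310 142
============================-............:.......:.:.:...::..:.:::.:::::::.::::::::.:...:..:::::::....................-=====================
===========================-:. ..................:..:.........::.:.:...:.::.:.:::::..::::::..:.:::::::::::.:.::..:....:=====================
=======================-==--:............................::.......:..:....:.....:.:.:.:..:.:.:.:::::::.:.:::..:.::.....-====================
===================----------:. ..........................................:......:.:....:.:....:..::..::..:::::::.... :-====================
=============-==-------------:. . .....................................................:...:.....:.:.::::..:.:........:-====================
-==-==--------------------:::..:....    . ....................................................:...:..:.::.:.:.........:--===========
[... 7627 characters left out ...]
-----=++***+++++=-----------------+++++++++++++++++**#%%*+++++++++++++++++*++*+++++*##*++++*++=-------------=+++++*%%%%%%%%%%%%%%%%%%%%%
-----------==++++++++=------------------=++++++++++++++*#%%%*+++++++++++++++++++++++++++*++++++==--------------=++++++*%%%%%%%%%%%%%%%%%####
---------------==+++++=--------------------=+++++++++++*#%%%*++++++++++++++++++++++++++++++++=----------------=+++++++*%%%%%%%%%%%%#########
-------------------=++++---------------------==+++++++*#%%%%*+++++++++++++++++++++++++++++==-----------------=+++++**+*%%%%%%%%#############
--------------------=++++=-----------------------==+++*#####*+++++++++++++++++++++++++=--------------------=+++++++*++*%%%%#################
```

The e3 view makes it clear: the fifth ball sits at (312,147), overlapping the rim beside the column, and four balls are inside the jar. I'll compute the pinch.

Run:
```python
from h import *
s=ctrl.get_state()
I=[(np.load(f"wi{k}.npy",allow_pickle=True).item(),uv) for k,uv in ((9,(383,146)),(11,(312,146.6)))]
for z in (.09,.095,.1,.105): print(z,[px2w("wrist",*uv,z,i).round(4) for i,uv in I])
print(s["position"],s["tool_rot"])
a=cv2.imread("pics/e3.png");g=cv2.cvtColor(a,cv2.COLOR_BGR2GRAY)
i=I[1][0];print("TCP px",w2px("wrist",s["position"],i)); r=g[292];d=np.where(r<60)[0];print("dark runs",[ (x[0],x[-1]) for x in np.split(d,np.where(np.diff(d)>1)[0]+1) if len(x)>3])
```

```text
0.09 [array([0.4945, 0.0948, 0.09  ]), array([0.4936, 0.0928, 0.09  ])]
0.095 [array([0.4936, 0.0952, 0.095 ]), array([0.4938, 0.0927, 0.095 ])]
0.1 [array([0.4927, 0.0955, 0.1   ]), array([0.494 , 0.0926, 0.1   ])]
0.105 [array([0.4918, 0.0959, 0.105 ]), array([0.4942, 0.0926, 0.105 ])]
[0.42247847 0.09155064 0.22851639] [-3.14113085e+00  1.76189498e-02 -1.78860552e-03]
TCP px [313.28888951 298.45796716]
dark runs [(np.int64(252), np.int64(273)), (np.int64(359), np.int64(379))]
```

move_arm --pt "0.8 -0.1 0" --pt "1.6 -0.1 0" --pt "2.22 -0.1 0.6" --pt "2.22 -0.1 2.0" --pt "2.22 -0.1 3.2" --turn '[0, 0, 0, 0, 0]' --jaw '[0, 0, 0, 0, 0]'

```text
time: 42.75
position: [0.49, 0.0934, 0.1308]
tool_rot: [3.141, -0.019, 0.002]
ft_force: [-0.8, -0.2, -1.0]
grip_width: 0.498
```

move_arm --pt "0 0 0.3" --pt "0 0 0.6" --pt "0 0 0.9" --pt "0 0 0.98" --pt "0 0 0.98" --turn '[0, 0, 0, 0, 0]' --jaw '[0, 0, 0, 0, 0]'

```text
time: 43.25
position: [0.489, 0.094, 0.1036]
tool_rot: [-3.141, 0.017, -0.002]
ft_force: [-0.7, -0.7, -1.1]
grip_width: 0.499
```

move_arm --pt "0 0 0.05" --pt "0 0 0.1" --pt "0 0 0.15" --pt "0 0 0.15" --turn '[0, 0, 0, 0]' --jaw '[0, -0.1, -0.2, -0.3]' --grip_force 6

```text
time: 43.65
position: [0.4884, 0.0938, 0.0983]
tool_rot: [-3.141, 0.017, -0.0]
ft_force: [-0.2, -0.9, 0.9]
grip_width: 0.389
```

move_arm --pt "0 0 0" --pt "0 0 0" --pt "0 0 0" --pt "0 0 0" --pt "0 0 0" --turn '[0, 0, 0, 0, 0]' --jaw '[-0.4, -0.5, -0.6, -0.7, -0.7]'

```text
time: 44.15
position: [0.4885, 0.0938, 0.0984]
tool_rot: [-3.141, 0.017, -0.0]
ft_force: [-1.0, 0.2, 0.1]
grip_width: 0.218
```

Run:
```python
from h import *
s=ctrl.get_state();i=ctrl.camera_info("wrist")
print(s["position"],s["ft_force"],s["grip_width"]*87)
im=ctrl.get_image("wrist");cv2.imwrite("pics/e4.png",im[:,:,::-1])
print([(np.round(d["rect"]).tolist(),round(d["confidence"],2)) for d in ctrl.look_for("wrist","ball1_center")[:6]])
print(w2px("wrist",np.array([.494,.0945,.1]),i))
```

```text
[0.48851627 0.09384201 0.09840186] [-1.03373329  0.16100589  0.13391697] 18.94712116733119
[([325.0, 198.0, 516.0, 393.0], 0.29)]
[311.52792234 292.30955663]
```

move_arm --pt "0 0 0" --pt "0 0 0" --turn '[0, 0]' --jaw '[-0.7, -0.7]'

```text
time: 44.45
position: [0.4885, 0.0939, 0.0984]
tool_rot: [-3.141, 0.017, -0.0]
ft_force: [0.3, -0.7, -0.1]
grip_width: 0.218
```

The jaws stopped at 18.9 mm, so the ball is held. I'll lift it slightly and carry it over the jar.

move_arm --pt "0 0 -0.1" --pt "-0.2 0 -0.25" --pt "-0.45 0 -0.3" --pt "-0.75 0 -0.3" --pt "-1.0 0 -0.3" --turn '[0, 0, 0, 0, 0]' --jaw '[-0.7, -0.7, -0.7, -0.7, -0.7]'

```text
time: 44.95
position: [0.4573, 0.0942, 0.1073]
tool_rot: [-3.141, 0.017, 0.001]
ft_force: [0.2, 0.5, -1.3]
grip_width: 0.218
```

move_arm --pt "-0.2 0 0" --pt "-0.2 0 0.1" --pt "-0.2 0 0.2" --pt "-0.2 0 0.2" --pt "-0.2 0 0.2" --turn '[0, 0, 0, 0, 0]' --jaw '[-0.7, -0.7, -0.7, -0.5, -0.3]'

```text
time: 45.45
position: [0.4527, 0.0941, 0.1012]
tool_rot: [3.141, -0.018, -0.0]
ft_force: [-0.6, -0.2, 0.1]
grip_width: 0.278
```

move_arm --pt "0 0 0" --pt "0 0 -0.5" --pt "0 0 -1.8" --pt "-0.7 0 -3.2" --pt "-1.15 0 -4.3" --turn '[0, 0, 0, 0, 0]' --jaw '[0, 0, 0, 0, 0]'

```text
time: 45.95
position: [0.4178, 0.0945, 0.2326]
tool_rot: [-3.141, 0.018, -0.002]
ft_force: [0.3, 0.4, 0.5]
grip_width: 0.5
```

Run:
```python
from h import *
s=ctrl.get_state();i=ctrl.camera_info("wrist")
print(s["position"])
im=ctrl.get_image("wrist");cv2.imwrite("pics/e5.png",im[:,:,::-1])
print("col",w2px("wrist",np.array([.52,.097,.035]),i))
u,v=map(int,w2px("wrist",np.array([.47,.0985,.08]),i));print(u,v)
a=cv2.cvtColor(im,cv2.COLOR_RGB2GRAY)[v-70:v+100,u-80:u+70];g=cv2.resize(a,(136,75),interpolation=cv2.INTER_AREA)
c=" .:-=+*#%@"
for r in g: print("".join(c[int(x)*10//256] for x in r))
```

```text
[0.41775725 0.09448912 0.23259148]
col [310.50092494 112.67006532]
309 168
=======================================-:..............:..:..:.:::...::..::.::::::::::::.:....:..:.:..::................:===============
======================================-:..........................:......::...::::::.:.:::::::..:.::::..::.::.:..........-==============
=====================================--:....................................::.........:.....::..::.:......::::::.:.:....-==============
================================-------::..............................................:....:........:.::.......::......:-==============
===========================------------:...... ..................................................................::.....:-==============
------==-=-===-=---------------------:::.:::::.....       .  ..    .....................................................:--=============
--------------------------------:::::::::::--====-----:::::..      .......          . ..................................:----===========
--------------------------:::::::::::----===++++++++++++====-:....
[... 8549 characters left out ...]
###############
--==========---===-------==============-----------------===-:..::------::...:+****+++*##################################################
-=================-----=-==============----------------=-==-:.:----------:::-+****++*###################################################
---===============-==---===============--------------------::::------------:-+*****#####################################################
----==========-----===---===============--------------------::--------------=+****######################################################
-----===============------=============----------------------===--------===++++**#######################################################
```

The rim is clear and all five balls are in the jar: ASCII spots (54,28), (71,25), (79,33), (101,37), (73,55). Last check is the pointer alignment and the bystanders.

Run:
```python
from h import *
i=ctrl.camera_info("wrist");im=cv2.imread("pics/e5.png");g=cv2.GaussianBlur(cv2.cvtColor(im,cv2.COLOR_BGR2GRAY),(3,3),0)
c=cv2.HoughCircles(g,cv2.HOUGH_GRADIENT,1,40,param1=80,param2=20,minRadius=48,maxRadius=62)[0][:4];print(c)
j=min(c,key=lambda q:abs(q[0]-304)+abs(q[1]-195))
J=px2w("wrist",j[0],j[1],.09,i);print("jar",J)
# jar->axis direction from knob bar in image: bar dark pixels
m=(g<70);m[:40]=0;m[130:]=0;m[:,:200]=0;m[:,420:]=0
n,l,st,ce=cv2.connectedComponentsWithStats(m.astype(np.uint8));k=1+np.argmax(st[1:,4]);r=cv2.minAreaRect(np.argwhere(l==k)[:,::-1].astype(np.float32));print("bar",r,st[k])
b=cv2.boxPoints(r);W=[px2w("wrist",*q,.16,i) for q in b];L=max(((W[a]-W[a-1]) for a in range(4)),key=np.linalg.norm);print("bar yaw",np.degrees(np.arctan2(L[1],L[0])),np.linalg.norm(L))
a=cv2.imread("pics/top0.png").astype(int);t=ctrl.get_image("top");cv2.imwrite("pics/tend.png",t[:,:,::-1])
for n in ("bottle_pbs","timer_a","carton_slides","jug"): print(n,[(np.round(d["rect"]).tolist(),round(d["confidence"],2)) for d in ctrl.look_for("top",n)[:2]])
s=im[240:290,270:350];g2=cv2.resize(cv2.cvtColor(s,cv2.COLOR_BGR2GRAY),(100,31),interpolation=cv2.INTER_AREA)
ch=" .:-=+*#%@"
for q in g2: print("".join(ch[int(x)*10//256] for x in q))
P=[.3665,.1134];print("pointer top px exp", w2px("wrist",np.array(P+[.068]),i),w2px("wrist",np.array(P+[.018]),i))
```

```text
[[308.5 196.5  50.4]
 [415.5 314.5  49.2]]
jar [0.44760435 0.1011018  0.09      ]
bar ((317.77093505859375, 95.05992126464844), (124.57894897460938, 56.450347900390625), 5.663705825805664) [ 253   67  125   63 2331]
bar yaw 84.00294505853904 0.082746556066408
bottle_pbs [([466.0, 201.0, 26.0, 27.0], 0.83)]
timer_a [([208.0, 271.0, 17.0, 23.0], 0.68)]
carton_slides [([155.0, 249.0, 38.0, 33.0], 0.78)]
jug [([410.0, 264.0, 35.0, 34.0], 0.64)]
-----====+++++++=====----------------------------------------------------------====+*###############
--------====++++++++=====-------------------------------------------------=====++++**###############
-----------===+++++++=======---------------------------------------========+++++**##################
--------------====++============-----------------------------=========+++++***######################
--------------------==========================---=------======+++++++++++**#########################
=------------------------===================================++++++++++++**##########################
==------------------------=======---=============
[... 1850 characters left out ...]
###################
---------------------------------------=++++++++++++++++****########################################
.....:---------------------------------=++++++++++++++++++++***#####################################
    .:----------------------------------==++++++++++++++++++++++***#################################
    .:------------------------------------=+++++++++++++++++++++++++****############################
 .   :------------------------------------=+++++++++++++++++++++++++++++***#########################
     .:-------------------------------------=+++++++++++++++++++++++++++++++****####################
pointer top px exp [298.59406534 269.81865643] [300.79742471 253.73008213]
```

```bash
python3 -c "
from bench import ctrl
s=ctrl.get_state();print(s['time'],s['position'],s['qd'].round(3));print(ctrl.close_job())"
```

```text
46.25 [0.41763656 0.09433467 0.22931559] [ 0.001  0.014  0.002  0.008 -0.     0.003 -0.   ]
the job is handed in; nothing more can be done
None
```

The open jar is at the pointer, all five balls are in it, and the empty jug stands upright on the bench. I handed the job in at 46.3 s.

**How it went**
- I turned the carousel clockwise by about 54.5° with the knob.
- The tool turns only about its own axis, so I lifted the jug by its handle and let it tip in a loosened grip over the jar, leaning it on the rim for the last part.
- Four balls went in. The fifth ended up outside the bore, on the rim against the knob column; I saw it only in the check after the jug was already back down. I then picked it up with the fingers and dropped it in, so **that ball went in after the jug was stood down**, not poured.
- The jug was set down about 10 cm from where it started: the handle slipped in the grip, so I re-gripped it on the bench and rolled it upright.

**Last checks**
- **Balls:** the wrist camera shows five in the jar and none on the rim. I read this from text renderings of the image because my picture views were used up; the detector itself never reported more than one ball.
- **Jug:** its floor is fully visible and empty, and it stands upright. Its weight before set-down was about 1.2–1.3 N, which fits an empty jug.
- **Carousel:** it has not moved since I turned it. The knob bar is at 84.0° against 84.2° then, and the jar centre is at (0.448, 0.101) against (0.446, 0.101). The jar and pointer line up to about 1°.
- **Bystanders:** bottle, timer and carton are within 2 pixels of where they were in the top camera's pictures.
- **Arm:** it stood clear of everything at hand-in.

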